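Put the loose parts back in the stock crate and scan it in

ROBOT

A 6-joint arm with a two-finger parallel gripper is mounted at the origin on the work surface. World frame = base frame: x ahead of the robot, y to its left, z up, the work surface at z = 0. Lengths are in m, angles in rad, forces in N, time in s.
With the tool pointing down it reaches from about 0.4 to 0.825 m from the base axis. Payload 7 kg.
Tool frame: the origin (TCP) lies at the very end of the fingers, on their centre line; the grasp point (between the pads) lies 19 mm behind it; z points along the fingers, y is the line along which they close (so a half turn about z gives the same grasp; the last joint's range is limited). The gripper opens to 88 mm and grips with 3 to 60 N. Pads are 19 mm wide; open, the fingers measure 130 mm over their backs; the gripper's body (78 mm by 193 mm) begins 47 mm behind the grasp point.
Start: joints at [1.428, 0.359, 0.012, 0, -1.224, -0.288], TCP at [0.282, 0.613, 0.227] pointing down, gripper open.
Joint ranges: [-3.07, 3.07], [-1.43, 2.12], [-1.02, 1.25], [-3.03, 1.67], [-3.05, -0], [-3.03, 3.03]. Speed limits (rad/s): [2.39, 2.39, 3.01, 3.14, 3.14, 3.14].

INTERFACE

Orientations are given as [roll, pitch, yaw] about the fixed x, y, z axes, in that order (R = Rz(yaw) Ry(pitch) Rx(roll)).
In Python, from station import * gives the robot as it stands.
- The arm moves only by the tool servo_tool, never from a script. Its argument "moves" is a list of rows, each an object of numbers: "jaw": the opening, from 0 (shut) to 1 (fully open); "dx", "dy", "dz": the shift along the world's x, y, z in m; "roll": the turn about the world's z in degrees. A call has exactly 10 rows; each row shifts and turns the commanded pose from where the row before left it; what a row does not reach is not made up. A row lasts 1/8 s, in which the tool goes at most 62.5 mm and 10.7 degrees, less where a joint would pass 70% of its speed; a pose out of reach is approached as far as the arm can. A call with a gripper value outside its range is refused whole. The fingers move at their own pace and stop on an object; "newtons" is the grip in N (left out, the last holds). Time passes only in rows, so rows that do not move let the fingers close, or fill a call up. It gives the time, the measured TCP pose, the force, the opening and the grip force at its end, in the units of the state.
- get_state(): the state, without advancing time (a new reading comes with each control period).
- grab_frame(name): name is "side" or "top" or "wrist"; returns (picture, depth): 420x560x3 uint8, red, green, blue; 420x560 float32, m along the optical axis (not along the pixel's ray), 0 where there is no reading.
- calibration(name): a dict with "intrinsics" (3x3 intrinsics, pixels), "R" (3x3) and "t" (3): a world point X has camera coordinates R X + t. Camera axes: x right, y down, z forward; pixel columns grow to the right and rows downward; lengths in m; the calibration is good to about 2 mm. A picture is of the moment at which its call begins: read the wrist's pose just before it. calibration takes no time and is no camera call; for the wrist camera it gives the pose at the moment of the call.
- job_done(): hands the job in; it is judged then, once.
The state is a dict: "t": time; "q": joint angles; "qd": joint speeds; "joint_efforts": joint torques, N m; "eef_pos": TCP position; "ee_rot": TCP orientation; "force": force on the tool from outside, world axes, zero at the start; "moment": the same for the moment, N m; "width": finger opening in m; "gripper_force": force on a finger pad.
Only numpy, scipy, OpenCV 4.12 (cv2) and the standard library are available. Lean on these libraries where they do the work, as an engineer would, in place of code of your own. Each camera call takes 0.05 s, during which the arm holds its last target. There are 200 camera calls.

TASK

Put every loose electronic part (however many are out: capacitor can, ring choke, carton, heatsink, transformer) back into its own slot of the stock crate, standing upright on the slot's floor; a slot's label is the card on the robot's side of it and shows the part's outline as seen from above. When all are stored, take the barcode scanner from its cradle, hold it with its window squarely facing the centre of the barcode on the sloping board, about 7 cm away, steady for a good second, then stand it back in its cradle. Do not disturb the red tube or the grey reel, and keep the scanner from tipping over.

Things in the scene. Friction and masses are not known exactly. Their poses are not given: they have to be found in the camera images.
- can: upright capacitor can: a plain round cylinder, black sleeve with a bright metal top and two small studs 4 mm high; 40 mm diameter, 50 mm tall, bottom-heavy. Origin: centre of its underside, z up. May be absent.
- choke: ring-shaped copper-coloured choke lying flat: 52 mm outside diameter, 22 mm hole, 40 mm tall. Origin: centre of its underside, z up. May be absent.
- carton: small brown cardboard carton, square: 42 x 42 mm, 52 mm tall, bottom-heavy. Origin: centre of its underside, z up. May be absent.
- heatsink: finned aluminium heatsink, oblong: 56 mm along its x, 34 mm along its y, 44 mm tall; grips best across the 34 mm, bottom-heavy. Origin: centre of its underside, z up. May be absent.
- transformer: small transformer, cross-shaped from above: dark steel core 52 mm along its x, 24 mm along its y, 46 mm tall, with a coil bobbin through it, 30 mm along x, 44 mm along y, 34 mm tall; above the bobbin only the core stands up, so grip the two core ends, 52 mm apart along x, bottom-heavy. Origin: centre of its underside, z up. May be absent.
- label_can: white card 28 x 60 x 2 mm with a dark solid disc, 19 mm: label of the can's slot, fixed flat on a 30 mm wide bar of the crate. Origin: centre of its underside, level with the wall tops (20 mm above the table). Its slot is on its +x side (away from the robot): slot centre 50 mm along the card's +x, slot floor 16 mm below the origin; slot 70 mm (card x) by 78 mm (card y) inside.
- label_choke: white card 28 x 60 x 2 mm with a dark ring, 25 mm: label of the choke's slot, fixed flat on a 30 mm wide bar of the crate. Origin: centre of its underside, level with the wall tops (20 mm above the table). Its slot is on its +x side (away from the robot): slot centre 50 mm along the card's +x, slot floor 16 mm below the origin; slot 70 mm (card x) by 78 mm (card y) inside.
- label_carton: white card 28 x 60 x 2 mm with a dark solid square, 20 mm: label of the carton's slot, fixed flat on a 30 mm wide bar of the crate. Origin: centre of its underside, level with the wall tops (20 mm above the table). Its slot is on its +x side (away from the robot): slot centre 50 mm along the card's +x, slot floor 16 mm below the origin; slot 70 mm (card x) by 78 mm (card y) inside.
- label_heatsink: white card 28 x 60 x 2 mm with a dark long bar, 34 x 12 mm: label of the heatsink's slot, fixed flat on a 30 mm wide bar of the crate. Origin: centre of its underside, level with the wall tops (20 mm above the table). Its slot is on its +x side (away from the robot): slot centre 50 mm along the card's +x, slot floor 16 mm below the origin; slot 70 mm (card x) by 78 mm (card y) inside.
- label_transformer: white card 28 x 60 x 2 mm with a dark cross, 24 mm: label of the transformer's slot, fixed flat on a 30 mm wide bar of the crate. Origin: centre of its underside, level with the wall tops (20 mm above the table). Its slot is on its +x side (away from the robot): slot centre 50 mm along the card's +x, slot floor 16 mm below the origin; slot 70 mm (card x) by 78 mm (card y) inside.
- crate: grey stock crate, fixed, 205 mm (x) by 254 mm (y), walls and dividers 20 mm high, floor 4 mm; 2 rows of 3 slots: centres at x = -37.5 and +62.5, y = -83, 0 and +83 mm. The slot at x +62.5, y +83 has no label and holds the red tube. The five cards change places from start to start. Origin: centre of its underside.
- scanner: hooded barcode scanner standing upright: grey hood below, 50 mm (x) by 44 mm (y) by 34 mm tall, black grip above it, 36 mm (x) by 30 mm (y), from 34 to 88 mm height. Its window is the underside and it looks along its own -z. Origin: centre of the window (underside). 160 g.
- cradle: black charging cradle of the scanner, fixed: 76 x 70 mm tray, floor 6 mm high, rim 14 mm high, inside 64 mm (x) by 58 mm (y). The scanner stands on its floor with x along the cradle's x (either way round). Origin: centre of its underside.
- barcode: barcode label, black bars on white, 36 x 56 mm, on the fixed sloping stock-list board (130 x 120 mm, its far edge about 75 mm above the table) which slopes 25 degrees and faces the robot. Origin: centre of the label's face; +z is the outward normal, +x up the slope, +y across.
- tube: bystander: red radio tube, 44 mm diameter, 62 mm tall, in the unlabelled slot of the crate. Origin: centre of its underside.
- solder_reel: bystander: grey reel, 64 mm diameter, 45 mm tall, standing near the loose parts. Origin: centre of its underside.
There are look-alikes about, which are no part of the job. Leave any pink or turquoise look-alike of the can alone. Leave any blue look-alike of the choke alone.

How it is judged:
By the outcome, as a careful person would: the job done as asked, in the order asked, and still so for the second after the job is handed in, with the robot touching nothing.
Of can, choke, carton, heatsink, transformer only 4 to 5 are there at a start; the rules pass over those that are not, and their reading is None.
At some moment in a run one of can, choke, carton, heatsink, transformer may be knocked a few centimetres aside while the robot is not near it.
It also fails if it takes over 208 s, if anything falls off the work surface, if the arm or the gripper's body presses on something with over 40 N, if the wrist force passes 120 N, or if a joint passes its speed limit or range.

## Working session

There is one attempt and no reset: what is moved stays moved. The work goes in short steps, Python scripts to look and compute and a tool call to move; the robot and the scene stay as the last step left them, time stands still between calls to the robot, and variables do not carry over. Pictures are saved under pics/ and viewed, at most 14 in all, crops included, and the job is handed in when it is done.

Besides the shell and the picture viewer there is one more tool, called after ">>>" as name(argument=value, ...), one argument or row to a line, values as JSON. servo_tool: Moves the arm, as the interface text tells. Its arguments: {"type":"object","properties":{"moves":{"type":"array","items":{"type":"object","properties":{"jaw":{"type":"number"},"dx":{"type":"number"},"dy":{"type":"number"},"dz":{"type":"number"},"roll":{"type":"number"}}}},"newtons":{"type":"number"}},"required":["moves"]}

```bash
ls; mkdir -p pics
python3 - <<'E'
from station import *
import cv2,numpy as np
s=get_state();print(s['t'],s['eef_pos'],s['ee_rot'],s['width'])
for n in('top','side'):
    p,d=grab_frame(n);np.savez('%s0.npz'%n,p=p,d=d);cv2.imwrite('pics/%s0.png'%n,p[:,:,::-1])
    c=calibration(n);print(n,c['intrinsics'].round(1).tolist(),c['R'].round(3).tolist(),c['t'].round(3).tolist(),d.min(),d.max())
E
```

```text
pics
0.0 [0.2817022  0.6129023  0.22563593] [ 3.13999486e+00 -1.66946377e-04 -4.30875887e-01] 0.08740728400359293
top [[454.6, 0.0, 286.3], [0.0, 454.6, 208.3], [0.0, 0.0, 1.0]] [[-0.017, -1.0, 0.006], [-0.988, 0.015, -0.152], [0.152, -0.009, -0.988]] [-0.053, 0.526, 0.996] 0.0 1.9959261
side [[386.9, 0.0, 278.2], [0.0, 386.9, 212.6], [0.0, 0.0, 1.0]] [[-0.84, -0.542, -0.003], [-0.332, 0.519, -0.788], [0.429, -0.661, -0.616]] [0.43, 0.273, 0.649] 0.0 3.3102076
```

View pics/top0.png

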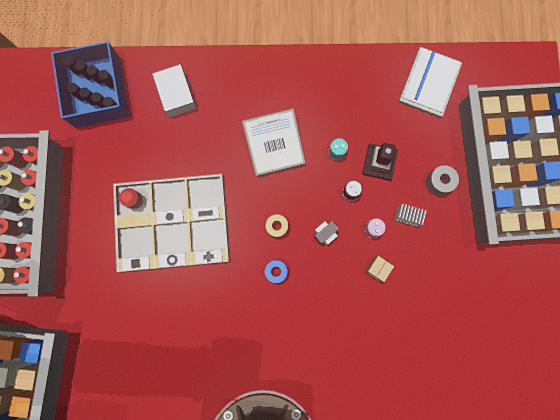

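View pics/side0.png

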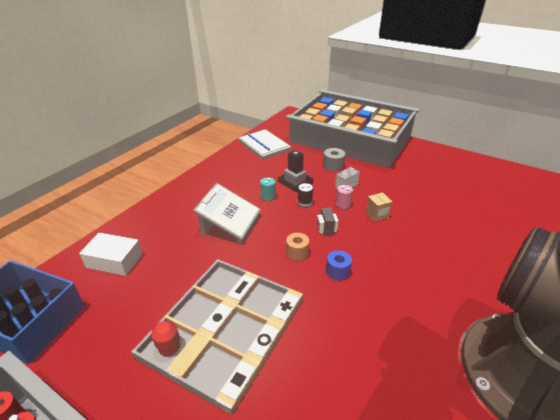

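The top view shows all five parts: choke (277,226), transformer (327,233), can (353,189), heatsink (411,215) and carton (380,269). The scanner is at (383,158) and the barcode at (275,145). In the crate, the robot-side labels from left to right are carton (137,264), choke (172,260) and transformer (209,257). The far row has tube, can (169,216) and heatsink (206,212). Both views agree. Next I'll measure from depth.

```bash
cat > h.py <<'E'
import numpy as np,cv2
from station import *
def world(n,d,c=None,uv=None):
    c=c or calibration(n);K=c['intrinsics'];H,W=d.shape
    u,v=np.meshgrid(np.arange(W),np.arange(H))
    X=np.stack([(u-K[0,2])/K[0,0]*d,(v-K[1,2])/K[1,1]*d,d],-1)
    return (X-c['t'])@c['R']
def comps(w,d,lo=.012,box=(.25,.9,-.5,.5),minn=40):
    m=(d>0)&(w[...,2]>lo)&(w[...,0]>box[0])&(w[...,0]<box[1])&(w[...,1]>box[2])&(w[...,1]<box[3])
    n,l,s,ce=cv2.connectedComponentsWithStats(m.astype(np.uint8))
    for i in range(1,n):
        if s[i,4]<minn: continue
        P=w[l==i];zt=np.percentile(P[:,2],95);T=P[P[:,2]>zt-.008]
        r=cv2.minAreaRect((T[:,:2]*1000).astype(np.float32))
        print(ce[i].round(),s[i,4],'ztop %.4f'%zt,'top rect c',np.round(r[0],1),'size',np.round(r[1],1),'ang %.1f'%r[2],'mean',(T[:,:2].mean(0)*1000).round(1))
E
python3 - <<'E'
from h import *
for n in('top','side'):
    z=np.load(n+'0.npz');w=world(n,z['d']);print(n)
    m=(z['d']>0)&(abs(w[...,0]-.45)<.2)&(abs(w[...,1]+.1)<.3);print('table z',np.median(w[m][:,2]),w[m][:,2].std())
    comps(w,z['d'],lo=.023 if n=='side' else .015,box=(.25,.85,-.45,.5))
z=np.load('top0.npz');w=world('top',z['d']);p=z['p']
for nm,(u,v) in dict(carton=(137,264),choke=(172,260),trafo=(209,257),can=(169,216),hs=(206,212)).items():
    print(nm,w[v-1:v+2,u-1:u+2].reshape(-1,3).mean(0).round(4))
b=w[135:157,265:286].reshape(-1,3);print('barcode',w[145,275],np.linalg.svd(b-b.mean(0))[2][2])
E
```

```text
top
table z 0.0010750183402218816 0.013197464838683738
[91. 99.] 2199 ztop 0.0701 top rect c [804.7 394.4] size [118.4 137.1] ang 11.2 mean [780.5 393. ]
[174.  93.] 1181 ztop 0.0479 top rect c [813.6 201.6] size [97.3 70.4] ang 17.7 mean [808.4 201.3]
[427.  90.] 450 ztop 0.0227 top rect c [ 805.7 -408.8] size [81. 90.] ang 89.0 mean [ 813.2 -409.1]
[274. 142.] 2919 ztop 0.0745 top rect c [722.  -25.2] size [ 32.5 119.7] ang 14.2 mean [724.6 -24.1]
[ 44. 215.] 3590 ztop 0.0952 top rect c [519.3 480. ] size [360.   39.1] ang 0.0 mean [514.1 472.4]
[338. 148.] 292 ztop 0.0545 top rect c [ 664.5 -185.4] size [37.5 38.7] ang 88.5 mean [ 664.6 -185.2]
[383. 157.] 575 ztop 0.0962 top rect c [ 640.5 -287. ] size [30.2 35.9] ang 77.5 mean [ 639.9 -286.3]
[442. 180.] 634 ztop 0.0481 top rect c [ 586.3 -422. ] size [55.5 62.1] ang 89.0 mean [ 586.5 -423.9]
[170. 231.] 3840 ztop 0.0247 top rect c [500.2 207.5] size [205.9 255.3] ang 4.5 mean [478.5 205.8]
[352. 190.] 288 ztop 0.0544 top rect c [ 565.5 -214.5] size [38.4 38.7] ang 11.6 mean [ 565.7 -214.4]
[130. 198.] 361 ztop 0.0665 top rect c
[... 2037 characters left out ...]
] 53 ztop 0.0249 top rect c [522.  114.6] size [20.2 34.2] ang 13.0 mean [521.3 116.6]
[286. 305.] 84 ztop 0.0250 top rect c [417.7 116.7] size [25.7 40. ] ang 11.6 mean [420.2 116.4]
[165. 336.] 680 ztop 0.0657 top rect c [551.6 296.1] size [34.5 32.4] ang 43.0 mean [549.8 296.9]
[259. 341.] 65 ztop 0.0248 top rect c [418.9 208.3] size [25.3 25.1] ang 49.8 mean [416.2 208.5]
[238. 380.] 99 ztop 0.0247 top rect c [404.8 284.5] size [22.5 36.3] ang 10.9 mean [404.  284.4]
carton [0.4046 0.2794 0.023 ]
choke [0.4124 0.2001 0.0237]
trafo [0.4178 0.1163 0.0227]
can [0.5136 0.2094 0.0226]
hs [0.5215 0.1242 0.0227]
barcode [ 0.67183947 -0.03769988  0.04785792] [-0.41799132 -0.10038789  0.90288733]
```

>>> servo_tool(
  moves=[
    {"jaw": 0.9, "dx": 0.0185, "dy": -0.059, "dz": 0, "roll": 2.5},
    {"dx": 0.0185, "dy": -0.059, "roll": 2.5},
    {"dx": 0.0185, "dy": -0.059, "roll": 2.5},
    {"dx": 0.0185, "dy": -0.059, "roll": 2.5},
    {"dx": 0.0185, "dy": -0.059, "roll": 2.5},
    {"dx": 0.0185, "dy": -0.059, "roll": 2.5},
    {"dx": 0.0185, "dy": -0.059, "roll": 2.5},
    {"dx": 0.0185, "dy": -0.059, "roll": 2.5},
    {"dx": 0.0185, "dy": -0.059, "roll": 2.5},
    {"dx": 0.0185, "dy": -0.059, "roll": 2.2},
  ],
  newtons=20,
)

```text
$.moves[1]: bad value
```

>>> servo_tool(
  moves=[
    {"jaw": 0.9, "dx": 0.0185, "dy": -0.059, "dz": 0, "roll": 2.5},
    {"jaw": 0.9, "dx": 0.0185, "dy": -0.059, "dz": 0, "roll": 2.5},
    {"jaw": 0.9, "dx": 0.0185, "dy": -0.059, "dz": 0, "roll": 2.5},
    {"jaw": 0.9, "dx": 0.0185, "dy": -0.059, "dz": 0, "roll": 2.5},
    {"jaw": 0.9, "dx": 0.0185, "dy": -0.059, "dz": 0, "roll": 2.5},
    {"jaw": 0.9, "dx": 0.0185, "dy": -0.059, "dz": 0, "roll": 2.5},
    {"jaw": 0.9, "dx": 0.0185, "dy": -0.059, "dz": 0, "roll": 2.5},
    {"jaw": 0.9, "dx": 0.0185, "dy": -0.059, "dz": 0, "roll": 2.5},
    {"jaw": 0.9, "dx": 0.0185, "dy": -0.059, "dz": 0, "roll": 2.5},
    {"jaw": 0.9, "dx": 0.0185, "dy": -0.059, "dz": 0, "roll": 2.2},
  ],
  newtons=20,
)

```text
t: 1.35
eef_pos: [0.467, 0.0214, 0.2267]
ee_rot: [-3.141, -0.0, 0.002]
force: [1.3, 1.0, 0.8]
width: 0.0789
gripper_force: 0.0
```

>>> servo_tool(
  moves=[
    {"jaw": 0.9, "dx": 0.009, "dy": -0.03, "dz": -0.03, "roll": 0},
    {"jaw": 0.9, "dx": 0.0095, "dy": -0.0305, "dz": -0.03, "roll": 0},
    {"jaw": 0.9, "dx": 0, "dy": 0, "dz": -0.04, "roll": 0},
    {"jaw": 0.9, "dx": 0, "dy": 0, "dz": -0.04, "roll": 0},
    {"jaw": 0.9, "dx": 0, "dy": 0, "dz": -0.035, "roll": 0},
    {"jaw": 0.9, "dx": 0, "dy": 0, "dz": -0.03, "roll": 0},
    {"jaw": 0.9, "dx": 0, "dy": 0, "dz": 0, "roll": 0},
    {"jaw": 0.5, "dx": 0, "dy": 0, "dz": 0, "roll": 0},
    {"jaw": 0.5, "dx": 0, "dy": 0, "dz": 0, "roll": 0},
    {"jaw": 0.5, "dx": 0, "dy": 0, "dz": 0, "roll": 0},
  ],
  newtons=20,
)

```text
t: 2.6
eef_pos: [0.486, -0.037, 0.0226]
ee_rot: [-3.141, -0.002, 0.0]
force: [-0.7, 0.4, -0.3]
width: 0.0543
gripper_force: 0.3
```

>>> servo_tool(
  moves=[
    {"jaw": 0.4, "dx": 0, "dy": 0, "dz": 0, "roll": 0},
    {"jaw": 0.4, "dx": 0, "dy": 0, "dz": 0, "roll": 0},
    {"jaw": 0.4, "dx": 0, "dy": 0, "dz": 0, "roll": 0},
    {"jaw": 0.4, "dx": 0, "dy": 0, "dz": 0.03, "roll": 0},
    {"jaw": 0.4, "dx": 0, "dy": 0, "dz": 0.04, "roll": 0},
    {"jaw": 0.4, "dx": -0.0045, "dy": 0.048, "dz": 0, "roll": 1},
    {"jaw": 0.4, "dx": -0.0045, "dy": 0.048, "dz": 0, "roll": 1},
    {"jaw": 0.4, "dx": -0.0045, "dy": 0.048, "dz": 0, "roll": 1},
    {"jaw": 0.4, "dx": -0.0045, "dy": 0.048, "dz": 0, "roll": 1},
    {"jaw": 0.4, "dx": -0.0045, "dy": 0.048, "dz": 0, "roll": 0.5},
  ],
  newtons=25,
)

```text
t: 3.85
eef_pos: [0.4624, 0.2043, 0.0918]
ee_rot: [-3.141, -0.0, 0.079]
force: [0.8, 0.6, -1.6]
width: 0.0513
gripper_force: 25.0
```

>>> servo_tool(
  moves=[
    {"jaw": 0.4, "dx": 0, "dy": 0, "dz": -0.03, "roll": 0},
    {"jaw": 0.4, "dx": 0, "dy": 0, "dz": -0.025, "roll": 0},
    {"jaw": 0.4, "dx": 0, "dy": 0, "dz": -0.0095, "roll": 0},
    {"jaw": 0.4, "dx": 0, "dy": 0, "dz": 0, "roll": 0},
    {"jaw": 0.75, "dx": 0, "dy": 0, "dz": 0, "roll": 0},
    {"jaw": 0.75, "dx": 0, "dy": 0, "dz": 0, "roll": 0},
    {"jaw": 0.75, "dx": 0, "dy": 0, "dz": 0, "roll": 0},
    {"jaw": 0.75, "dx": 0, "dy": 0, "dz": 0.03, "roll": 0},
    {"jaw": 0.75, "dx": 0, "dy": 0, "dz": 0.04, "roll": 0},
    {"jaw": 0.9, "dx": 0, "dy": 0, "dz": 0.04, "roll": 0},
  ],
  newtons=25,
)

```text
t: 5.1
eef_pos: [0.4628, 0.2026, 0.1384]
ee_rot: [3.141, 0.0, 0.079]
force: [1.0, 1.2, -0.2]
width: 0.0711
gripper_force: 0.0
```

```bash
cat >> h.py <<'E'
def look(n='top',box=(.25,.85,-.45,.4),lo=.027):
    s=get_state();p,d=grab_frame(n);w=world(n,d);print(s['t'],s['eef_pos'].round(4) if hasattr(s['eef_pos'],'round') else s['eef_pos'])
    comps(w,d,lo=lo,box=box);return p,d,w
E
python3 -c "
from h import *
look(); look('side')"
```

```text
5.1 [0.4628 0.2026 0.1384]
[106.  98.] 1096 ztop 0.0707 top rect c [800.  366.3] size [98.5 85.5] ang 10.2 mean [780.1 345.6]
[174.  92.] 1117 ztop 0.0479 top rect c [813.6 201.5] size [96.9 69.8] ang 18.1 mean [808.2 201.3]
[273. 139.] 2620 ztop 0.0747 top rect c [722.5 -25. ] size [ 32.1 119.8] ang 12.4 mean [725.  -24.7]
[338. 148.] 269 ztop 0.0543 top rect c [ 664.7 -185.2] size [37.2 39. ] ang 87.6 mean [ 664.6 -185. ]
[383. 157.] 494 ztop 0.0967 top rect c [ 640.2 -287. ] size [30.1 36.5] ang 75.5 mean [ 639.6 -286.4]
[ 66. 242.] 19377 ztop 0.6134 top rect c [269.8 201.7] size [58.4  3.6] ang 46.6 mean [263.7 195.4]
[443. 179.] 559 ztop 0.0487 top rect c [ 586.7 -422.2] size [55.4 61.8] ang 89.8 mean [ 586.4 -423.8]
[353. 189.] 269 ztop 0.0551 top rect c [ 566.4 -214.4] size [36.9 38.7] ang 17.7 mean [ 566.3 -214.5]
[412. 215.] 341 ztop 0.0462 top rect c [ 506.5 -346.8] size [56.6 34.2] ang 73.2 mean [ 506.3 -346.7]
[375. 228.] 277 ztop 0.0550 top rect c [ 477.6 -263. ] size [39.6 36.5] ang 89.3 mean [ 477.2 -262.4]
[326. 232.] 374 ztop 0.0490 top rect c [ 468.5 -151.3] size [2
[... 566 characters left out ...]
7 -264.7]
[327. 217.] 297 ztop 0.0478 top rect c [ 467.6 -150. ] size [24.6 56.9] ang 39.7 mean [ 466.8 -148.5]
[112. 250.] 1241 ztop 0.0469 top rect c [814.  203.3] size [98.2 71.4] ang 18.2 mean [806.4 205.1]
[339. 261.] 425 ztop 0.0418 top rect c [382.2 -34.8] size [50.5 50.9] ang 60.8 mean [381.3 -33.1]
[ 51. 298.] 1850 ztop 0.0703 top rect c [797.4 365.7] size [94.3 84.7] ang 9.7 mean [774.8 349.2]
[ 19. 301.] 272 ztop 0.0613 top rect c [820.1 389.6] size [20.3 59.6] ang 89.1 mean [824.9 392.9]
[240. 323.] 670 ztop 0.0459 top rect c [462.  202.3] size [49.8 51.9] ang 36.3 mean [461.1 203.7]
[165. 335.] 668 ztop 0.0660 top rect c [551.2 296.2] size [34.5 31.5] ang 41.2 mean [549.7 297.1]
```

>>> servo_tool(
  moves=[
    {"jaw": 0.9, "dx": 0.0006, "dy": -0.045, "dz": 0, "roll": 4.5},
    {"jaw": 0.9, "dx": 0.0006, "dy": -0.045, "dz": 0, "roll": 4.5},
    {"jaw": 0.9, "dx": 0.0006, "dy": -0.045, "dz": 0, "roll": 4.5},
    {"jaw": 0.9, "dx": 0.0006, "dy": -0.045, "dz": 0, "roll": 4.5},
    {"jaw": 0.9, "dx": 0.0006, "dy": -0.045, "dz": 0, "roll": 4.5},
    {"jaw": 0.9, "dx": 0.0006, "dy": -0.045, "dz": 0, "roll": 4.5},
    {"jaw": 0.9, "dx": 0.0006, "dy": -0.045, "dz": 0, "roll": 4.5},
    {"jaw": 0.9, "dx": 0.0006, "dy": -0.04, "dz": -0.01, "roll": 3.4},
    {"jaw": 0.9, "dx": 0, "dy": 0, "dz": -0.03, "roll": 0},
    {"jaw": 0.9, "dx": 0, "dy": 0, "dz": 0, "roll": 0},
  ],
  newtons=25,
)

```text
t: 6.45
eef_pos: [0.4657, -0.1527, 0.0952]
ee_rot: [-3.139, 0.003, 0.686]
force: [-0.2, 0.1, 0.6]
width: 0.0787
gripper_force: 0.0
```

>>> servo_tool(
  moves=[
    {"jaw": 0.9, "dx": 0.0025, "dy": 0.0015, "dz": -0.03, "roll": 0},
    {"jaw": 0.9, "dx": 0, "dy": 0, "dz": -0.03, "roll": 0},
    {"jaw": 0.9, "dx": 0, "dy": 0, "dz": -0.0125, "roll": 0},
    {"jaw": 0.5, "dx": 0, "dy": 0, "dz": 0, "roll": 0},
    {"jaw": 0.4, "dx": 0, "dy": 0, "dz": 0, "roll": 0},
    {"jaw": 0.4, "dx": 0, "dy": 0, "dz": 0, "roll": 0},
    {"jaw": 0.4, "dx": 0, "dy": 0, "dz": 0, "roll": 0},
    {"jaw": 0.4, "dx": 0, "dy": 0, "dz": 0, "roll": 0},
    {"jaw": 0.4, "dx": 0, "dy": 0, "dz": 0.03, "roll": 0},
    {"jaw": 0.4, "dx": 0, "dy": 0, "dz": 0.04, "roll": 0},
  ],
  newtons=25,
)

```text
t: 7.7
eef_pos: [0.4689, -0.1507, 0.0945]
ee_rot: [-3.14, 0.002, 0.688]
force: [1.1, 0.7, -2.6]
width: 0.0518
gripper_force: 25.0
```

>>> servo_tool(
  moves=[
    {"jaw": 0.4, "dx": 0, "dy": 0.045, "dz": 0, "roll": -6},
    {"jaw": 0.4, "dx": 0, "dy": 0.045, "dz": 0, "roll": -6},
    {"jaw": 0.4, "dx": 0, "dy": 0.045, "dz": 0, "roll": -6},
    {"jaw": 0.4, "dx": 0, "dy": 0.045, "dz": 0, "roll": -6},
    {"jaw": 0.4, "dx": 0, "dy": 0.045, "dz": 0, "roll": -6},
    {"jaw": 0.4, "dx": 0, "dy": 0.0475, "dz": 0, "roll": -5},
    {"jaw": 0.4, "dx": 0, "dy": 0, "dz": 0, "roll": 0},
    {"jaw": 0.4, "dx": 0, "dy": 0, "dz": -0.03, "roll": 0},
    {"jaw": 0.4, "dx": 0, "dy": 0, "dz": -0.015, "roll": 0},
    {"jaw": 0.4, "dx": 0, "dy": 0, "dz": 0, "roll": 0},
  ],
  newtons=25,
)

```text
t: 8.95
eef_pos: [0.4691, 0.1206, 0.0485]
ee_rot: [3.14, 0.003, 0.077]
force: [-0.7, 0.4, -2.3]
width: 0.0514
gripper_force: 25.0
```

>>> servo_tool(
  moves=[
    {"jaw": 0.4, "dx": 0, "dy": 0, "dz": -0.015, "roll": 0},
    {"jaw": 0.4, "dx": 0, "dy": 0, "dz": -0.005, "roll": 0},
    {"jaw": 0.4, "dx": 0, "dy": 0, "dz": 0, "roll": 0},
    {"jaw": 0.75, "dx": 0, "dy": 0, "dz": 0, "roll": 0},
    {"jaw": 0.75, "dx": 0, "dy": 0, "dz": 0, "roll": 0},
    {"jaw": 0.75, "dx": 0, "dy": 0, "dz": 0, "roll": 0},
    {"jaw": 0.75, "dx": 0, "dy": 0, "dz": 0.03, "roll": 0},
    {"jaw": 0.75, "dx": 0, "dy": 0, "dz": 0.04, "roll": 0},
    {"jaw": 0.9, "dx": 0, "dy": -0.03, "dz": 0.03, "roll": 0},
    {"jaw": 0.9, "dx": 0, "dy": -0.04, "dz": 0.01, "roll": 0},
  ],
  newtons=25,
)

```text
t: 10.2
eef_pos: [0.4713, 0.0521, 0.1418]
ee_rot: [-3.14, -0.004, 0.079]
force: [0.5, -0.0, -1.2]
width: 0.0775
gripper_force: 0.0
```

```bash
python3 -c "
from h import *
look(); look('side')"
```

```text
10.2 [0.4713 0.0521 0.1418]
[106.  98.] 1106 ztop 0.0706 top rect c [800.4 367.6] size [100.   86.1] ang 11.7 mean [779.6 346.7]
[174.  92.] 1116 ztop 0.0481 top rect c [813.2 201.4] size [95.6 70.1] ang 18.1 mean [808.5 201.2]
[273. 139.] 2635 ztop 0.0745 top rect c [721.1 -25.5] size [ 35.3 119.9] ang 12.7 mean [724.3 -24. ]
[338. 148.] 272 ztop 0.0554 top rect c [ 664.4 -184.9] size [37.3 38.9] ang 89.7 mean [ 664.7 -185.3]
[109. 283.] 36419 ztop 0.6721 top rect c [273.3 134.5] size [98.4 35.7] ang 89.0 mean [270.4 133.3]
[383. 157.] 498 ztop 0.0965 top rect c [ 641.2 -287.1] size [29.6 37.4] ang 73.3 mean [ 639.8 -286.5]
[443. 179.] 564 ztop 0.0484 top rect c [ 586.4 -422.5] size [54.8 62.3] ang 89.9 mean [ 586.4 -423.3]
[353. 189.] 268 ztop 0.0547 top rect c [ 565.9 -214.6] size [37.5 38.9] ang 63.8 mean [ 566.  -214.6]
[412. 215.] 344 ztop 0.0466 top rect c [ 506.5 -346.8] size [56.8 33.6] ang 73.2 mean [ 506.1 -347.2]
[376. 228.] 273 ztop 0.0544 top rect c [ 477.3 -262.8] size [38.3 38.7] ang 31.8 mean [ 477.1 -262.4]
[380. 269.] 411 ztop 0.0553 top rect c [ 384.3 -268.3] size
[... 564 characters left out ...]
383.9 -264.8]
[112. 250.] 1250 ztop 0.0470 top rect c [814.1 202.8] size [98.2 71.7] ang 19.3 mean [806.3 205.3]
[339. 261.] 420 ztop 0.0419 top rect c [382.3 -35.3] size [50.3 50.3] ang 36.7 mean [381.4 -33.4]
[ 51. 298.] 1852 ztop 0.0704 top rect c [795.6 366.7] size [91.2 85.5] ang 12.0 mean [773.6 348.9]
[264. 291.] 558 ztop 0.0518 top rect c [468.  120.5] size [24.7 54.5] ang 4.8 mean [466.6 122.7]
[ 19. 301.] 274 ztop 0.0613 top rect c [819.3 389.8] size [19.8 61.3] ang 88.5 mean [824.9 392.6]
[240. 323.] 672 ztop 0.0457 top rect c [462.9 201.7] size [50.7 51.3] ang 24.2 mean [461.2 203.8]
[165. 335.] 664 ztop 0.0657 top rect c [551.5 295.8] size [34.3 32. ] ang 44.7 mean [549.7 296.7]
```

>>> servo_tool(
  moves=[
    {"jaw": 0.9, "dx": -0.0107, "dy": -0.0396, "dz": 0, "roll": -5},
    {"jaw": 0.9, "dx": -0.0107, "dy": -0.0396, "dz": 0, "roll": -5},
    {"jaw": 0.9, "dx": -0.0107, "dy": -0.0396, "dz": 0, "roll": -5},
    {"jaw": 0.9, "dx": -0.0107, "dy": -0.0396, "dz": 0, "roll": -5},
    {"jaw": 0.9, "dx": -0.0107, "dy": -0.0396, "dz": 0, "roll": -5},
    {"jaw": 0.9, "dx": -0.0107, "dy": -0.0396, "dz": 0, "roll": -5},
    {"jaw": 0.9, "dx": -0.0107, "dy": -0.0396, "dz": 0, "roll": -5},
    {"jaw": 0.9, "dx": -0.0106, "dy": -0.0396, "dz": -0.01, "roll": -4.8},
    {"jaw": 0.9, "dx": 0, "dy": 0, "dz": -0.03, "roll": 0},
    {"jaw": 0.9, "dx": 0, "dy": 0, "dz": 0, "roll": 0},
  ],
  newtons=25,
)

```text
t: 11.55
eef_pos: [0.3829, -0.2648, 0.0978]
ee_rot: [3.14, 0.004, -0.619]
force: [0.0, 0.6, 0.3]
width: 0.0789
gripper_force: 0.0
```

>>> servo_tool(
  moves=[
    {"jaw": 0.9, "dx": 0.0015, "dy": -0.003, "dz": -0.03, "roll": 0},
    {"jaw": 0.9, "dx": 0, "dy": 0, "dz": -0.03, "roll": 0},
    {"jaw": 0.9, "dx": 0, "dy": 0, "dz": -0.011, "roll": 0},
    {"jaw": 0.35, "dx": 0, "dy": 0, "dz": 0, "roll": 0},
    {"jaw": 0.35, "dx": 0, "dy": 0, "dz": 0, "roll": 0},
    {"jaw": 0.35, "dx": 0, "dy": 0, "dz": 0, "roll": 0},
    {"jaw": 0.35, "dx": 0, "dy": 0, "dz": 0, "roll": 0},
    {"jaw": 0.35, "dx": 0, "dy": 0, "dz": 0, "roll": 0},
    {"jaw": 0.35, "dx": 0, "dy": 0, "dz": 0.03, "roll": 0},
    {"jaw": 0.35, "dx": 0, "dy": 0, "dz": 0.05, "roll": 0},
  ],
  newtons=25,
)

```text
t: 12.8
eef_pos: [0.3846, -0.2676, 0.108]
ee_rot: [3.14, 0.004, -0.618]
force: [1.8, 0.6, -0.2]
width: 0.0418
gripper_force: 25.0
```

>>> servo_tool(
  moves=[
    {"jaw": 0.35, "dx": 0.0072, "dy": 0.0555, "dz": 0, "roll": 4},
    {"jaw": 0.35, "dx": 0.0072, "dy": 0.0555, "dz": 0, "roll": 4},
    {"jaw": 0.35, "dx": 0.0072, "dy": 0.0555, "dz": 0, "roll": 4},
    {"jaw": 0.35, "dx": 0.0072, "dy": 0.0555, "dz": 0, "roll": 4},
    {"jaw": 0.35, "dx": 0.0072, "dy": 0.0555, "dz": 0, "roll": 4},
    {"jaw": 0.35, "dx": 0.0072, "dy": 0.0555, "dz": 0, "roll": 4},
    {"jaw": 0.35, "dx": 0.0072, "dy": 0.0555, "dz": 0, "roll": 4},
    {"jaw": 0.35, "dx": 0.0072, "dy": 0.0555, "dz": 0, "roll": 4},
    {"jaw": 0.35, "dx": 0.0072, "dy": 0.0555, "dz": 0, "roll": 4},
    {"jaw": 0.35, "dx": 0.0072, "dy": 0.0555, "dz": 0, "roll": 4},
  ],
  newtons=25,
)

```text
t: 14.05
eef_pos: [0.4579, 0.2888, 0.1085]
ee_rot: [3.141, 0.0, 0.083]
force: [1.3, 0.8, -0.2]
width: 0.0416
gripper_force: 25.0
```

>>> servo_tool(
  moves=[
    {"jaw": 0.35, "dx": -0.001, "dy": -0.001, "dz": -0.03, "roll": 0},
    {"jaw": 0.35, "dx": 0, "dy": 0, "dz": -0.03, "roll": 0},
    {"jaw": 0.35, "dx": 0, "dy": 0, "dz": -0.013, "roll": 0},
    {"jaw": 0.35, "dx": 0, "dy": 0, "dz": -0.0035, "roll": 0},
    {"jaw": 0.35, "dx": 0, "dy": 0, "dz": 0, "roll": 0},
    {"jaw": 0.58, "dx": 0, "dy": 0, "dz": 0, "roll": 0},
    {"jaw": 0.58, "dx": 0, "dy": 0, "dz": 0, "roll": 0},
    {"jaw": 0.58, "dx": 0, "dy": 0, "dz": 0, "roll": 0},
    {"jaw": 0.58, "dx": 0, "dy": 0, "dz": 0.04, "roll": 0},
    {"jaw": 0.58, "dx": 0, "dy": 0, "dz": 0.05, "roll": 0},
  ],
  newtons=25,
)

```text
t: 15.3
eef_pos: [0.4566, 0.2853, 0.1221]
ee_rot: [3.139, 0.002, 0.081]
force: [1.2, 0.3, -0.3]
width: 0.051
gripper_force: 0.0
```

```bash
python3 -c "
from h import *
look(); look('side')"
```

```text
15.3 [0.4566 0.2853 0.1221]
[106.  98.] 1091 ztop 0.0705 top rect c [800.9 366.5] size [99.2 85.3] ang 10.9 mean [780.9 346.6]
[174.  92.] 1115 ztop 0.0480 top rect c [813.9 201.8] size [96.6 70. ] ang 18.3 mean [808.3 201.2]
[273. 139.] 2616 ztop 0.0749 top rect c [722.4 -25.1] size [ 32.  119.6] ang 12.9 mean [724.9 -24.1]
[338. 148.] 270 ztop 0.0545 top rect c [ 664.7 -185.2] size [37.6 38.7] ang 88.7 mean [ 664.7 -185. ]
[383. 156.] 498 ztop 0.0964 top rect c [ 640.7 -287.1] size [30.  35.8] ang 77.2 mean [ 639.7 -286.3]
[ 61. 223.] 9631 ztop 0.5631 top rect c [458.7 250.8] size [86.5 28.7] ang 2.4 mean [458.1 250.9]
[443. 180.] 562 ztop 0.0483 top rect c [ 586.6 -422.1] size [55.7 61.4] ang 89.5 mean [ 586.4 -423.3]
[353. 189.] 270 ztop 0.0549 top rect c [ 566.2 -214.5] size [38.1 38.5] ang 68.2 mean [ 565.9 -214.4]
[130. 198.] 352 ztop 0.0660 top rect c [553.4 294.5] size [33.9 32.6] ang 71.2 mean [553.1 293.2]
[412. 215.] 343 ztop 0.0462 top rect c [ 506.2 -347.2] size [56.3 34.6] ang 72.6 mean [ 506.7 -346.4]
[376. 228.] 275 ztop 0.0550 top rect c [ 477.6 -262.7] size [38.7 3
[... 545 characters left out ...]
[ 478.6 -271.4]
[ 86. 254.] 84 ztop 0.0465 top rect c [844.3 243.5] size [17.5 24.1] ang 52.6 mean [841.6 242.5]
[339. 261.] 416 ztop 0.0418 top rect c [382.6 -35.3] size [49.8 51.3] ang 55.0 mean [381.2 -33.2]
[ 51. 298.] 1852 ztop 0.0704 top rect c [796.9 366.1] size [94.1 85. ] ang 10.5 mean [774.6 349.1]
[ 19. 301.] 267 ztop 0.0610 top rect c [819.5 389.6] size [19.7 61.3] ang 89.1 mean [825.3 392.6]
[164. 342.] 707 ztop 0.2385 top rect c [445.9 381.6] size [73.4 10.4] ang 13.3 mean [425.9 378.4]
[243. 332.] 154 ztop 0.0443 top rect c [444.6 215. ] size [36.4  8.7] ang 52.0 mean [444.  215.2]
[213. 358.] 976 ztop 0.0576 top rect c [454.7 284.7] size [43.3 43.4] ang 4.0 mean [453.6 286.3]
```

>>> servo_tool(
  moves=[
    {"jaw": 0.7, "dx": 0.0045, "dy": -0.06, "dz": 0.005, "roll": -10},
    {"jaw": 0.7, "dx": 0.0045, "dy": -0.06, "dz": 0.005, "roll": -10},
    {"jaw": 0.7, "dx": 0.0045, "dy": -0.06, "dz": 0, "roll": -10},
    {"jaw": 0.7, "dx": 0.0045, "dy": -0.06, "dz": 0, "roll": -10},
    {"jaw": 0.7, "dx": 0.0045, "dy": -0.06, "dz": 0, "roll": -10},
    {"jaw": 0.7, "dx": 0.0045, "dy": -0.06, "dz": 0, "roll": -10},
    {"jaw": 0.7, "dx": 0.0045, "dy": -0.06, "dz": 0, "roll": -10},
    {"jaw": 0.7, "dx": 0.0045, "dy": -0.06, "dz": 0, "roll": -10},
    {"jaw": 0.7, "dx": 0.0045, "dy": -0.06, "dz": 0, "roll": -10},
    {"jaw": 0.7, "dx": 0.0045, "dy": -0.06, "dz": 0, "roll": -10},
  ],
  newtons=25,
)

```text
t: 16.65
eef_pos: [0.5021, -0.3161, 0.1318]
ee_rot: [-3.141, -0.0, -1.67]
force: [1.7, 1.0, 0.1]
width: 0.0612
gripper_force: 0.0
```

>>> servo_tool(
  moves=[
    {"jaw": 0.7, "dx": 0.004, "dy": -0.0305, "dz": 0, "roll": -8},
    {"jaw": 0.7, "dx": 0, "dy": 0, "dz": -0.03, "roll": -3.2},
    {"jaw": 0.7, "dx": 0, "dy": 0, "dz": -0.03, "roll": 0},
    {"jaw": 0.7, "dx": 0, "dy": 0, "dz": -0.03, "roll": 0},
    {"jaw": 0.7, "dx": 0, "dy": 0, "dz": -0.0175, "roll": 0},
    {"jaw": 0.7, "dx": 0, "dy": 0, "dz": 0, "roll": 0},
    {"jaw": 0.25, "dx": 0, "dy": 0, "dz": 0, "roll": 0},
    {"jaw": 0.25, "dx": 0, "dy": 0, "dz": 0, "roll": 0},
    {"jaw": 0.25, "dx": 0, "dy": 0, "dz": 0, "roll": 0},
    {"jaw": 0.25, "dx": 0, "dy": 0, "dz": 0, "roll": 0},
  ],
  newtons=25,
)

```text
t: 17.9
eef_pos: [0.5067, -0.3447, 0.0254]
ee_rot: [-3.14, -0.0, -1.86]
force: [0.4, 1.2, 4.6]
width: 0.0336
gripper_force: 25.0
```

>>> servo_tool(
  moves=[
    {"jaw": 0.25, "dx": 0, "dy": 0, "dz": 0.03, "roll": 0},
    {"jaw": 0.25, "dx": 0, "dy": 0, "dz": 0.05, "roll": 0},
    {"jaw": 0.25, "dx": 0.0078, "dy": 0.0593, "dz": 0, "roll": 2.7},
    {"jaw": 0.25, "dx": 0.0078, "dy": 0.0593, "dz": 0, "roll": 2.7},
    {"jaw": 0.25, "dx": 0.0078, "dy": 0.0593, "dz": 0, "roll": 2.7},
    {"jaw": 0.25, "dx": 0.0078, "dy": 0.0593, "dz": 0, "roll": 2.7},
    {"jaw": 0.25, "dx": 0.0078, "dy": 0.0593, "dz": 0, "roll": 2.7},
    {"jaw": 0.25, "dx": 0.0078, "dy": 0.0593, "dz": 0, "roll": 2.7},
    {"jaw": 0.25, "dx": 0.0078, "dy": 0.0593, "dz": 0, "roll": 2.7},
    {"jaw": 0.25, "dx": 0.0078, "dy": 0.0593, "dz": 0, "roll": 2.5},
  ],
  newtons=25,
)

```text
t: 19.15
eef_pos: [0.5684, 0.1319, 0.1047]
ee_rot: [-3.141, 0.0, -1.485]
force: [1.1, -0.9, -0.9]
width: 0.0339
gripper_force: 25.0
```

>>> servo_tool(
  moves=[
    {"jaw": 0.25, "dx": 0, "dy": -0.002, "dz": -0.03, "roll": 0},
    {"jaw": 0.25, "dx": 0, "dy": 0, "dz": -0.03, "roll": 0},
    {"jaw": 0.25, "dx": 0, "dy": 0, "dz": -0.012, "roll": 0},
    {"jaw": 0.25, "dx": 0, "dy": 0, "dz": -0.0035, "roll": 0},
    {"jaw": 0.25, "dx": 0, "dy": 0, "dz": 0, "roll": 0},
    {"jaw": 0.58, "dx": 0, "dy": 0, "dz": 0, "roll": 0},
    {"jaw": 0.58, "dx": 0, "dy": 0, "dz": 0, "roll": 0},
    {"jaw": 0.58, "dx": 0, "dy": 0, "dz": 0, "roll": 0},
    {"jaw": 0.58, "dx": 0, "dy": 0, "dz": 0.04, "roll": 0},
    {"jaw": 0.58, "dx": 0, "dy": 0, "dz": 0.05, "roll": 0},
  ],
  newtons=25,
)

```text
t: 20.4
eef_pos: [0.5678, 0.1274, 0.119]
ee_rot: [3.139, -0.001, -1.487]
force: [1.7, 0.4, -0.5]
width: 0.0507
gripper_force: 0.0
```

```bash
python3 -c "
from h import *
look(); look('side')"
```

```text
20.4 [0.5678 0.1274 0.119 ]
[ 83. 228.] 37320 ztop 0.7166 top rect c [288.5 136.2] size [70. 24.] ang 38.6 mean [288.1 133.3]
[273. 139.] 2625 ztop 0.0746 top rect c [722.2 -25.2] size [ 33.9 120. ] ang 16.4 mean [724.3 -24.4]
[338. 148.] 272 ztop 0.0543 top rect c [ 664.8 -185.2] size [37.4 39.3] ang 86.0 mean [ 664.6 -185.1]
[383. 157.] 502 ztop 0.0961 top rect c [ 640.6 -287.1] size [30.3 36.5] ang 77.8 mean [ 639.8 -286.3]
[443. 180.] 561 ztop 0.0483 top rect c [ 586.6 -422.3] size [61.8 54.7] ang 0.3 mean [ 586.3 -423.4]
[353. 189.] 269 ztop 0.0550 top rect c [ 566.2 -214.7] size [37.5 38.3] ang 21.3 mean [ 566.  -214.4]
[130. 198.] 353 ztop 0.0668 top rect c [553.8 294.1] size [33.4 30.1] ang 89.0 mean [553.5 293.1]
[375. 228.] 277 ztop 0.0546 top rect c [ 477.5 -263. ] size [39.2 36.5] ang 88.5 mean [ 477.2 -262.4]
[206. 234.] 392 ztop 0.0528 top rect c [468.4 120.3] size [24.  51.8] ang 4.4 mean [468.2 120.1]
[132. 241.] 453 ztop 0.0590 top rect c [455.7 284.8] size [42.1 43.6] ang 4.3 mean [455.7 284.1]
[276. 272.] 344 ztop 0.0436 top rect c [381.9 -35.5] size [48.7 50.3] an
[... 845 characters left out ...]
ean [381.2 -33. ]
[221. 272.] 541 ztop 0.0494 top rect c [567.7 125.5] size [35.7 58.8] ang 3.9 mean [567.2 126.2]
[ 51. 298.] 1855 ztop 0.0703 top rect c [796.5 366. ] size [94.6 83.6] ang 10.0 mean [774.4 349.1]
[264. 291.] 552 ztop 0.0516 top rect c [467.8 120.5] size [24.7 54.2] ang 5.3 mean [466.6 122.4]
[ 20. 301.] 266 ztop 0.0616 top rect c [819.4 389.3] size [20.6 61.2] ang 89.9 mean [823.5 392.6]
[240. 323.] 675 ztop 0.0457 top rect c [462.8 202.3] size [50.8 50.1] ang 9.3 mean [461.2 203.7]
[165. 335.] 667 ztop 0.0658 top rect c [551.5 296.6] size [33.4 32.2] ang 37.0 mean [549.8 296.9]
[213. 358.] 973 ztop 0.0576 top rect c [455.3 285. ] size [43.4 42.5] ang 5.1 mean [453.7 286.3]
```

>>> servo_tool(
  moves=[
    {"jaw": 0.75, "dx": -0.0005, "dy": -0.043, "dz": 0, "roll": 5},
    {"jaw": 0.75, "dx": -0.0005, "dy": -0.043, "dz": 0, "roll": 5},
    {"jaw": 0.75, "dx": -0.0005, "dy": -0.043, "dz": 0, "roll": 5},
    {"jaw": 0.75, "dx": -0.0005, "dy": -0.043, "dz": 0, "roll": 5},
    {"jaw": 0.75, "dx": -0.0005, "dy": -0.043, "dz": 0, "roll": 5},
    {"jaw": 0.75, "dx": -0.0005, "dy": -0.043, "dz": 0, "roll": 5},
    {"jaw": 0.75, "dx": -0.0005, "dy": -0.043, "dz": 0, "roll": 5},
    {"jaw": 0.75, "dx": -0.0005, "dy": -0.0415, "dz": 0, "roll": 5},
    {"jaw": 0.75, "dx": 0, "dy": 0, "dz": -0.03, "roll": 0},
    {"jaw": 0.75, "dx": 0, "dy": 0, "dz": 0, "roll": 0},
  ],
  newtons=25,
)

```text
t: 21.75
eef_pos: [0.5627, -0.2149, 0.087]
ee_rot: [3.139, 0.004, -0.79]
force: [-0.5, -0.4, 0.2]
width: 0.0659
gripper_force: 0.0
```

```bash
python3 -c "
from h import *
look('side',box=(.5,.7,-.35,-.15))"
```

```text
21.75 [ 0.5627 -0.2149  0.087 ]
[313.  96.] 6475 ztop 0.4548 top rect c [ 518.5 -193. ] size [85.6  6.8] ang 86.1 mean [ 518.2 -191.4]
[268. 185.] 201 ztop 0.0542 top rect c [ 663.4 -184.9] size [37.  37.9] ang 34.8 mean [ 662.4 -182.2]
[305. 191.] 216 ztop 0.0541 top rect c [ 566.8 -214.1] size [39.5 37.8] ang 2.5 mean [ 565.  -212.1]
```

>>> servo_tool(
  moves=[
    {"jaw": 0.75, "dx": 0.0025, "dy": 0, "dz": -0.03, "roll": 0},
    {"jaw": 0.75, "dx": 0, "dy": 0, "dz": -0.02, "roll": 0},
    {"jaw": 0.75, "dx": 0, "dy": 0, "dz": -0.013, "roll": 0},
    {"jaw": 0.75, "dx": 0, "dy": 0, "dz": 0, "roll": 0},
    {"jaw": 0.3, "dx": 0, "dy": 0, "dz": 0, "roll": 0},
    {"jaw": 0.3, "dx": 0, "dy": 0, "dz": 0, "roll": 0},
    {"jaw": 0.3, "dx": 0, "dy": 0, "dz": 0, "roll": 0},
    {"jaw": 0.3, "dx": 0, "dy": 0, "dz": 0, "roll": 0},
    {"jaw": 0.3, "dx": 0, "dy": 0, "dz": 0.03, "roll": 0},
    {"jaw": 0.3, "dx": 0, "dy": 0, "dz": 0.05, "roll": 0},
  ],
  newtons=25,
)

```text
t: 23.05
eef_pos: [0.5653, -0.2144, 0.1048]
ee_rot: [3.138, 0.004, -0.789]
force: [1.1, -0.5, -1.0]
width: 0.0396
gripper_force: 25.0
```

>>> servo_tool(
  moves=[
    {"jaw": 0.3, "dx": 0, "dy": 0.0534, "dz": 0, "roll": -5},
    {"jaw": 0.3, "dx": 0, "dy": 0.0534, "dz": 0, "roll": -5},
    {"jaw": 0.3, "dx": 0, "dy": 0.0534, "dz": 0, "roll": -5},
    {"jaw": 0.3, "dx": 0, "dy": 0.0534, "dz": 0, "roll": -5},
    {"jaw": 0.3, "dx": -0.0005, "dy": 0.0534, "dz": 0, "roll": -5},
    {"jaw": 0.3, "dx": -0.0005, "dy": 0.0534, "dz": 0, "roll": -5},
    {"jaw": 0.3, "dx": -0.0005, "dy": 0.0534, "dz": 0, "roll": -5},
    {"jaw": 0.3, "dx": -0.0005, "dy": 0.0534, "dz": 0, "roll": -5},
    {"jaw": 0.3, "dx": 0, "dy": 0, "dz": -0.02, "roll": 0},
    {"jaw": 0.3, "dx": 0, "dy": 0, "dz": -0.02, "roll": 0},
  ],
  newtons=25,
)

```text
t: 24.3
eef_pos: [0.5646, 0.2135, 0.0654]
ee_rot: [3.141, 0.0, -1.485]
force: [0.2, -0.0, -0.9]
width: 0.0394
gripper_force: 25.0
```

Place z ≈ 0.0295.

>>> servo_tool(
  moves=[
    {"jaw": 0.3, "dx": 0, "dy": 0, "dz": -0.02, "roll": 0},
    {"jaw": 0.3, "dx": 0, "dy": 0, "dz": -0.012, "roll": 0},
    {"jaw": 0.3, "dx": 0, "dy": 0, "dz": -0.004, "roll": 0},
    {"jaw": 0.3, "dx": 0, "dy": 0, "dz": 0, "roll": 0},
    {"jaw": 0.3, "dx": 0, "dy": 0, "dz": 0, "roll": 0},
    {"jaw": 0.65, "dx": 0, "dy": 0, "dz": 0, "roll": 0},
    {"jaw": 0.65, "dx": 0, "dy": 0, "dz": 0, "roll": 0},
    {"jaw": 0.65, "dx": 0, "dy": 0, "dz": 0, "roll": 0},
    {"jaw": 0.65, "dx": 0, "dy": 0, "dz": 0.04, "roll": 0},
    {"jaw": 0.65, "dx": 0, "dy": 0, "dz": 0.05, "roll": 0},
  ],
  newtons=25,
)

```text
t: 25.55
eef_pos: [0.5644, 0.2121, 0.1199]
ee_rot: [3.139, -0.002, -1.487]
force: [1.3, 1.6, -0.8]
width: 0.0569
gripper_force: 0.0
```

Run:
```python
from h import *
p,d,w=look('side',box=(.4,.62,.08,.33))
cv2.imwrite('pics/s1.png',p[:,:,::-1])
# barcode geometry from start frames: fit board plane with both cameras
for n in('top','side'):
    z=np.load(n+'0.npz');W=world(n,z['d'])
    m=(W[...,0]>.62)&(W[...,0]<.73)&(abs(W[...,1]+.03)<.05)&(W[...,2]>.03)&(z['d']>0)
    P=W[m];v=np.linalg.svd(P-P.mean(0),full_matrices=False)[2][2];v*=np.sign(v[2]);r=(P-P.mean(0))@v
    k=abs(r)<.003;P=P[k];v=np.linalg.svd(P-P.mean(0),full_matrices=False)[2][2];v*=np.sign(v[2])
    print(n,'normal',v.round(4),'tilt',np.degrees(np.arccos(v[2])),'az',np.degrees(np.arctan2(v[1],v[0])),r.std())
    # dark bars within board face below header
    g=z['p'].mean(2);bm=m&(g<120)&(abs((W-P.mean(0))@v)<.005)
    Q=W[bm];rr=cv2.minAreaRect((Q[:,:2]*1000).astype(np.float32));print(len(Q),rr,Q.mean(0))
    u=slice(100,180);
    vv,uu=np.where(m);s=p if 0 else z['p'][vv.min()-3:vv.max()+3,uu.min()-3:uu.max()+3,::-1]
    print(n,uu.min()-3,vv.min()-3,s.shape);cv2.imwrite('pics/b_%s.png'%n,cv2.resize(s,None,fx=5,fy=5,interpolation=cv2.INTER_CUBIC))
```

```text
25.55 [0.5644 0.2121 0.1199]
[90. 11.] 493 ztop 0.5490 top rect c [526.  284.3] size [ 28.9 137.4] ang 52.1 mean [526.6 286.2]
[182. 209.] 9213 ztop 0.3955 top rect c [524.1 212.2] size [66.2 16.1] ang 88.8 mean [521.4 218. ]
[264. 291.] 552 ztop 0.0519 top rect c [467.9 120.5] size [24.7 54.4] ang 4.7 mean [466.7 122.8]
[194. 300.] 475 ztop 0.0573 top rect c [563.2 212. ] size [38.4 37.3] ang 31.4 mean [561.9 213.3]
[240. 323.] 672 ztop 0.0457 top rect c [462.1 202.4] size [51.1 50.6] ang 56.6 mean [461.2 203.6]
[165. 335.] 666 ztop 0.0657 top rect c [550.9 296.6] size [34.5 33.4] ang 37.3 mean [549.6 297. ]
[212. 358.] 967 ztop 0.0577 top rect c [455.1 284.6] size [43.1 43.1] ang 5.1 mean [453.6 286.3]
top normal [-0.4101 -0.0981  0.9067] tilt 24.943164029189138 az -166.54207882400547 0.0020179416658920504
25 ((673.1775512695312, -35.57927703857422), (18.94971466064453, 43.48539733886719), 12.017550468444824) [ 0.6731632  -0.03725261  0.04788855]
top 247 113 (58, 49, 3)
side normal [-0.4122 -0.0918  0.9065] tilt 24.976666051349202 az -167.4483735542679 0.0028542241031970185
4 ((643.4805908203125, 18.244766235351562), (19.50693130493164, 0.9701390266418457), 12.838971138000488) [0.64045333 0.01735311 0.03325586]
side 194 185 (51, 59, 3)
```

>>> servo_tool(
  moves=[
    {"jaw": 0.8, "dx": 0, "dy": 0, "dz": 0.03, "roll": 0},
    {"jaw": 0.8, "dx": 0.005, "dy": -0.03, "dz": 0.03, "roll": 8},
    {"jaw": 0.8, "dx": 0.005, "dy": -0.03, "dz": 0.03, "roll": 8},
    {"jaw": 0.8, "dx": 0.005, "dy": -0.03, "dz": 0.03, "roll": 8},
    {"jaw": 0.8, "dx": 0.005, "dy": -0.03, "dz": 0, "roll": 8},
    {"jaw": 0.8, "dx": 0.005, "dy": -0.03, "dz": 0, "roll": 8},
    {"jaw": 0.8, "dx": 0.005, "dy": -0.03, "dz": 0, "roll": 8},
    {"jaw": 0.8, "dx": 0.005, "dy": -0.03, "dz": 0, "roll": 8},
    {"jaw": 0.8, "dx": 0.005, "dy": -0.03, "dz": 0, "roll": 8},
    {"jaw": 0.8, "dx": 0, "dy": 0, "dz": 0, "roll": 9},
  ],
  newtons=25,
)

```text
t: 26.85
eef_pos: [0.6052, -0.0293, 0.2397]
ee_rot: [3.141, 0.0, -0.21]
force: [-0.8, 0.3, -0.1]
width: 0.0698
gripper_force: 0.0
```

Run:
```python
from h import *
s=get_state();c=calibration('wrist');p,d=grab_frame('wrist');np.savez('w1.npz',p=p,d=d,R=c['R'],t=c['t'],K=c['intrinsics'])
cv2.imwrite('pics/w1.png',p[:,:,::-1])
print(s['eef_pos'],s['ee_rot'],'cam pos',(-c['R'].T@c['t']).round(3),c['R'].round(2).tolist(),c['intrinsics'][0,0])
```

```text
[ 0.60515227 -0.02929108  0.23972047] [ 3.14131500e+00  2.19188526e-04 -2.10001395e-01] cam pos [ 0.67  -0.043  0.398] [[-0.21, -0.98, -0.0], [-0.95, 0.2, 0.25], [-0.24, 0.05, -0.97]] 358.75901847432044
```

View pics/w1.png

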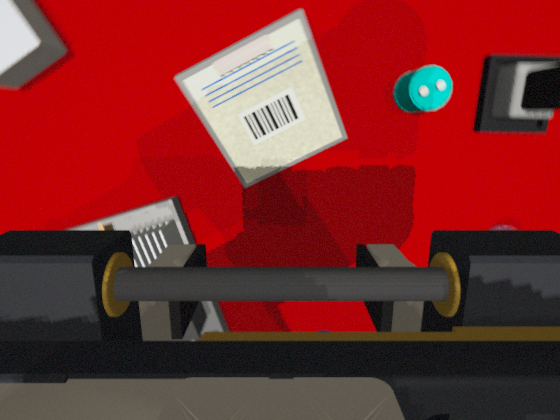

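The wrist view shows the barcode at about (271,116) on the board, the turquoise decoy at (425,90) and the cradle with the scanner at about (515,95). I'll measure the barcode plane and centre from this view.

Run:
```python
from h import *
z=np.load('w1.npz');c=dict(R=z['R'],t=z['t'],intrinsics=z['K']);d=z['d'];W=world('w',d,c);g=z['p'].astype(float).mean(2)
vv,uu=np.mgrid[0:420,0:560]
pl=(uu>215)&(uu<320)&(vv>60)&(vv<150)&(d>0);P=W[pl];C=np.median(P,0)
for _ in range(4):
    v=np.linalg.svd(P-P.mean(0),full_matrices=False)[2][2];v*=np.sign(v[2]);C=P.mean(0);P=W[pl];P=P[abs((P-C)@v)<.003]
print('n',v,'tilt',np.degrees(np.arccos(v[2])),'az',np.degrees(np.arctan2(v[1],v[0])),len(P))
m=(uu>238)&(uu<305)&(vv>84)&(vv<146)&(g<90)
r=cv2.minAreaRect(np.argwhere(m)[:,::-1].astype(np.float32));print(r)
u0,v0=r[0];K=z['K'];ray=np.array([(u0-K[0,2])/K[0,0],(v0-K[1,2])/K[1,1],1])@c['R'];o=-c['R'].T@c['t']
X=o+ray*(((C-o)@v)/(ray@v));print('barcode',X)
B=X+.129*v-np.array([0,0,.019]);print('TCP target h59',B)
# cradle
m=(uu>440)&(vv<160)&(d>0)&(W[...,2]>.012)&(W[...,2]<.02)&(W[...,1]<-.23);Q=W[m];print('rim',len(Q),Q.min(0),Q.max(0),cv2.minAreaRect((Q[:,:2]*1000).astype(np.float32)))
```

```text
n [-0.41349276 -0.09982306  0.90501884] tilt 25.17417994017089 az -166.4276713245839 9098
((271.300048828125, 116.5999984741211), (23.702320098876953, 46.510215759277344), 63.43495178222656)
barcode [ 0.67402371 -0.03456414  0.04671525]
TCP target h59 [ 0.62068315 -0.04744131  0.14446268]
rim 1636 [ 0.59720805 -0.32750659  0.01200022] [ 0.68656366 -0.24303409  0.01999271] ((641.7224731445312, -285.865478515625), (71.38484954833984, 76.4384765625), 77.1067886352539)
```

>>> servo_tool(
  moves=[
    {"jaw": 0.8, "dx": 0.0059, "dy": -0.0429, "dz": 0, "roll": -0.8},
    {"jaw": 0.8, "dx": 0.0059, "dy": -0.0429, "dz": 0, "roll": 0},
    {"jaw": 0.8, "dx": 0.0059, "dy": -0.0429, "dz": 0, "roll": 0},
    {"jaw": 0.8, "dx": 0.0059, "dy": -0.0429, "dz": 0, "roll": 0},
    {"jaw": 0.8, "dx": 0.0059, "dy": -0.0429, "dz": 0, "roll": 0},
    {"jaw": 0.8, "dx": 0.0059, "dy": -0.0429, "dz": 0, "roll": 0},
    {"jaw": 0.8, "dx": 0, "dy": 0, "dz": -0.04, "roll": 0},
    {"jaw": 0.8, "dx": 0, "dy": 0, "dz": -0.04, "roll": 0},
    {"jaw": 0.8, "dx": 0, "dy": 0, "dz": -0.04, "roll": 0},
    {"jaw": 0.8, "dx": 0, "dy": 0, "dz": 0, "roll": 0},
  ],
  newtons=25,
)

```text
t: 28.15
eef_pos: [0.6383, -0.284, 0.1164]
ee_rot: [-3.141, 0.007, -0.229]
force: [-0.2, 0.4, 0.9]
width: 0.07
gripper_force: 0.0
```

Run:
```python
from h import *
for i in range(3):
    print(get_state()['eef_pos'].round(4) if 1 else 0); grab_frame('side') if i<2 else 0
```

```text
[ 0.6383 -0.284   0.1164]
[ 0.64   -0.2846  0.1192]
[ 0.6412 -0.2849  0.1211]
```

>>> servo_tool(
  moves=[
    {"jaw": 0.8, "dx": -0.0005, "dy": -0.0015, "dz": -0.025, "roll": 0},
    {"jaw": 0.8, "dx": 0, "dy": 0, "dz": -0.025, "roll": 0},
    {"jaw": 0.8, "dx": 0, "dy": 0, "dz": -0.015, "roll": 0},
    {"jaw": 0.8, "dx": 0, "dy": 0, "dz": -0.008, "roll": 0},
    {"jaw": 0.8, "dx": 0, "dy": 0, "dz": 0, "roll": 0},
    {"jaw": 0.25, "dx": 0, "dy": 0, "dz": 0, "roll": 0},
    {"jaw": 0.25, "dx": 0, "dy": 0, "dz": 0, "roll": 0},
    {"jaw": 0.25, "dx": 0, "dy": 0, "dz": 0, "roll": 0},
    {"jaw": 0.2, "dx": 0, "dy": 0, "dz": 0, "roll": 0},
    {"jaw": 0.2, "dx": 0, "dy": 0, "dz": 0, "roll": 0},
  ],
  newtons=12,
)

```text
t: 29.5
eef_pos: [0.64, -0.2863, 0.0471]
ee_rot: [-3.142, -0.0, -0.227]
force: [-0.1, 0.0, 0.3]
width: 0.0296
gripper_force: 12.0
```

>>> servo_tool(
  moves=[
    {"jaw": 0.2, "dx": 0, "dy": 0, "dz": 0.0035, "roll": 0},
    {"jaw": 0.2, "dx": -0.0068, "dy": 0.0016, "dz": 0, "roll": 0},
    {"jaw": 0.2, "dx": -0.0054, "dy": 0.0012, "dz": 0.0018, "roll": 0},
    {"jaw": 0.2, "dx": -0.0054, "dy": 0.0012, "dz": 0.0015, "roll": 0},
    {"jaw": 0.2, "dx": -0.0054, "dy": 0.0012, "dz": 0.0008, "roll": 0},
    {"jaw": 0.2, "dx": -0.0054, "dy": 0.0012, "dz": 0.0004, "roll": 0},
    {"jaw": 0.2, "dx": -0.005, "dy": 0.0012, "dz": 0.0002, "roll": 0},
    {"jaw": 0.2, "dx": 0, "dy": 0, "dz": 0, "roll": 0},
    {"jaw": 0.2, "dx": 0, "dy": 0, "dz": 0, "roll": 0},
    {"jaw": 0.2, "dx": 0, "dy": 0, "dz": 0, "roll": 0},
  ],
  newtons=9,
)

```text
t: 30.75
eef_pos: [0.6063, -0.2788, 0.055]
ee_rot: [3.141, 0.001, -0.227]
force: [-0.1, -1.7, 0.6]
width: 0.0302
gripper_force: 9.0
```

Run:
```python
from h import *
p,d=grab_frame('side');cv2.imwrite('pics/s2.png',cv2.resize(p[110:220,230:370,::-1],None,fx=5,fy=5,interpolation=cv2.INTER_CUBIC))
```

```text
(no output)
```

View pics/s2.png

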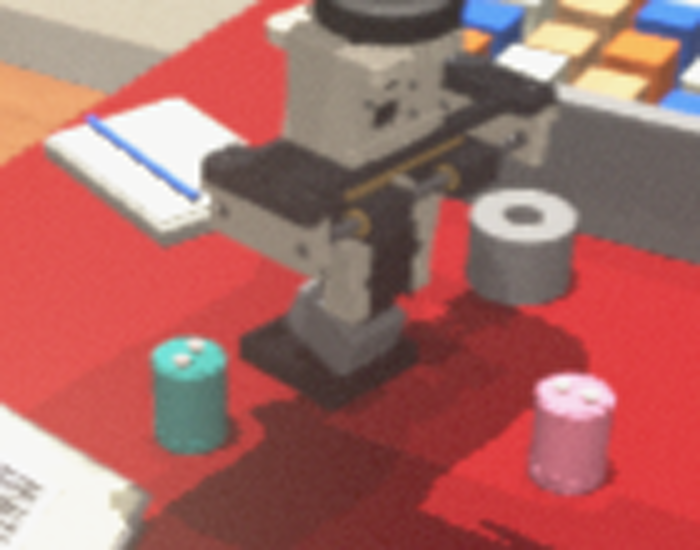

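The hood is now tilted in the grip, pivoted against the cradle rim. I'll tighten the grip, lift, and move toward the board.

>>> servo_tool(
  moves=[
    {"jaw": 0.1, "dx": 0, "dy": 0, "dz": 0, "roll": 0},
    {"jaw": 0.1, "dx": 0, "dy": 0, "dz": 0.03, "roll": 0},
    {"jaw": 0.1, "dx": 0, "dy": 0, "dz": 0.04, "roll": 0},
    {"jaw": 0.1, "dx": 0, "dy": 0, "dz": 0.04, "roll": 0},
    {"jaw": 0.1, "dx": 0.0027, "dy": 0.046, "dz": 0, "roll": 5.3},
    {"jaw": 0.1, "dx": 0.0027, "dy": 0.046, "dz": 0, "roll": 5.3},
    {"jaw": 0.1, "dx": 0.0027, "dy": 0.046, "dz": 0, "roll": 5.3},
    {"jaw": 0.1, "dx": 0.0027, "dy": 0.046, "dz": 0, "roll": 5.3},
    {"jaw": 0.1, "dx": 0.0027, "dy": 0.047, "dz": 0, "roll": 5.3},
    {"jaw": 0.1, "dx": 0, "dy": 0, "dz": 0, "roll": 0},
  ],
  newtons=40,
)

```text
t: 32.05
eef_pos: [0.6196, -0.0448, 0.1648]
ee_rot: [-3.141, 0.001, 0.241]
force: [0.3, -0.8, -1.0]
width: 0.0297
gripper_force: 40.0
```

```bash
cat >> h.py <<'E'
def tilt(name):
    s=get_state();p,d=grab_frame('side');w=world('side',d);e=np.array(s['eef_pos']);yaw=s['ee_rot'][2]
    a=np.array([np.cos(yaw),np.sin(yaw),0]);b=np.array([-a[1],a[0],0]);r=w-e;x,y,zz=r@a,r@b,r[...,2]
    m=(d>0)&(abs(x)<.07)&(abs(y)<.04)&(zz<.0)&(zz>-.06)
    v,u=np.where(m);print(s['t'],e.round(4),np.degrees(yaw),m.sum());np.savez(name+'.npz',p=p,d=d,m=m)
    cv2.imwrite('pics/%s.png'%name,cv2.resize(p[v.min()-25:v.max()+15,u.min()-20:u.max()+20,::-1],None,fx=6,fy=6,interpolation=cv2.INTER_CUBIC))
    P=np.stack([x,y,zz],-1)[m]
    # normals per local patch: RANSAC planes
    rng=np.random.default_rng(0);Q=P
    for k in range(3):
        best=None
        for _ in range(600):
            t=Q[rng.choice(len(Q),3,False)];n=np.cross(t[1]-t[0],t[2]-t[0]);l=np.linalg.norm(n)
            if l<2e-5: continue
            n/=l;i=abs((Q-t[0])@n)<.0015
            if best is None or i.sum()>best.sum(): best=i
        S=Q[best];n=np.linalg.svd(S-S.mean(0),full_matrices=False)[2][2]
        print('plane n(tool-yaw frame x,y,z)',n.round(3),'pts',len(S),'c mm',(S.mean(0)*1000).round(1));Q=Q[~best]
        if len(Q)<30: break
E
python3 -c "
from h import *
tilt('t1')"
```

```text
32.05 [ 0.6196 -0.0448  0.1648] 13.780324174530461 334
plane n(tool-yaw frame x,y,z) [-0.003  1.    -0.003] pts 195 c mm [ 19.4  20.6 -19.2]
plane n(tool-yaw frame x,y,z) [-0.368  0.024  0.93 ] pts 54 c mm [ 0.9  6.3 -9.7]
plane n(tool-yaw frame x,y,z) [ 0.945 -0.014  0.327] pts 36 c mm [ -3.6   0.9 -26.2]
```

>>> servo_tool(
  moves=[
    {"jaw": 0.1, "dx": 0.0005, "dy": -0.003, "dz": -0.019, "roll": 0},
    {"jaw": 0.1, "dx": 0.0054, "dy": 0.0013, "dz": -0.012, "roll": 0},
    {"jaw": 0.1, "dx": 0.0054, "dy": 0.0013, "dz": -0.012, "roll": 0},
    {"jaw": 0.1, "dx": 0.0054, "dy": 0.0013, "dz": -0.012, "roll": 0},
    {"jaw": 0.1, "dx": 0.0054, "dy": 0.0013, "dz": -0.012, "roll": 0},
    {"jaw": 0.1, "dx": 0.0054, "dy": 0.0013, "dz": -0.012, "roll": 0},
    {"jaw": 0.1, "dx": 0, "dy": 0, "dz": 0, "roll": 0},
    {"jaw": 0.1, "dx": 0, "dy": 0, "dz": 0, "roll": 0},
    {"jaw": 0.1, "dx": 0, "dy": 0, "dz": 0, "roll": 0},
    {"jaw": 0.1, "dx": 0, "dy": 0, "dz": 0, "roll": 0},
  ],
  newtons=20,
)

```text
t: 33.35
eef_pos: [0.6477, -0.0442, 0.0868]
ee_rot: [-3.142, -0.001, 0.236]
force: [0.2, -0.0, -2.2]
width: 0.0297
gripper_force: 20.0
```

>>> servo_tool(
  moves=[
    {"jaw": 0.1, "dx": 0, "dy": 0, "dz": 0, "roll": 0},
    {"jaw": 0.1, "dx": 0.0003, "dy": 0.0001, "dz": -0.0007, "roll": 0},
    {"jaw": 0.1, "dx": 0.0003, "dy": 0.0001, "dz": -0.0007, "roll": 0},
    {"jaw": 0.1, "dx": 0.0003, "dy": 0.0001, "dz": -0.0007, "roll": 0},
    {"jaw": 0.1, "dx": 0.0003, "dy": 0.0001, "dz": -0.0007, "roll": 0},
    {"jaw": 0.1, "dx": 0.0003, "dy": 0.0001, "dz": -0.0007, "roll": 0},
    {"jaw": 0.1, "dx": 0, "dy": 0, "dz": 0, "roll": 0},
    {"jaw": 0.1, "dx": 0, "dy": 0, "dz": 0, "roll": 0},
    {"jaw": 0.1, "dx": 0, "dy": 0, "dz": 0, "roll": 0},
    {"jaw": 0.1, "dx": 0, "dy": 0, "dz": 0, "roll": 0},
  ],
  newtons=9,
)

```text
t: 34.6
eef_pos: [0.6483, -0.044, 0.0834]
ee_rot: [3.141, 0.001, 0.236]
force: [-4.9, -1.1, 5.9]
width: 0.03
gripper_force: 9.0
```

```bash
python3 -c "
from h import *
tilt('t2');print(get_state()['force'])"
```

```text
34.6 [ 0.6483 -0.044   0.0834] 13.517296233464908 872
plane n(tool-yaw frame x,y,z) [-0.424  0.005  0.905] pts 487 c mm [ 15.3  11.1 -41. ]
plane n(tool-yaw frame x,y,z) [ 0.008 -1.    -0.016] pts 163 c mm [ 19.6  20.8 -19.2]
plane n(tool-yaw frame x,y,z) [ 0.42   0.064 -0.905] pts 70 c mm [ 18.1   6.2 -39.5]
[-5.49500286 -0.62141689  5.8850223 ]
```

>>> servo_tool(
  moves=[
    {"jaw": 0.1, "dx": 0.0003, "dy": 0.0001, "dz": -0.0007, "roll": 0},
    {"jaw": 0.1, "dx": 0, "dy": 0, "dz": 0, "roll": 0},
    {"jaw": 0.1, "dx": 0, "dy": 0, "dz": 0, "roll": 0},
    {"jaw": 0.1, "dx": 0, "dy": 0, "dz": 0, "roll": 0},
    {"jaw": 0.1, "dx": 0, "dy": 0, "dz": 0, "roll": 0},
    {"jaw": 0.1, "dx": 0, "dy": 0, "dz": 0, "roll": 0},
    {"jaw": 0.1, "dx": 0, "dy": 0, "dz": 0, "roll": 0},
    {"jaw": 0.1, "dx": 0, "dy": 0, "dz": 0, "roll": 0},
    {"jaw": 0.1, "dx": 0, "dy": 0, "dz": 0, "roll": 0},
    {"jaw": 0.1, "dx": 0, "dy": 0, "dz": 0, "roll": 0},
  ],
  newtons=9,
)

```text
t: 35.9
eef_pos: [0.6481, -0.044, 0.0826]
ee_rot: [3.142, 0.002, 0.236]
force: [-7.6, 0.0, 7.2]
width: 0.03
gripper_force: 9.0
```

>>> servo_tool(
  moves=[
    {"jaw": 0.1, "dx": 0, "dy": 0, "dz": 0, "roll": 0},
    {"jaw": 0.1, "dx": 0, "dy": 0, "dz": 0, "roll": 0},
    {"jaw": 0.1, "dx": 0, "dy": 0, "dz": 0, "roll": 0},
    {"jaw": 0.1, "dx": -0.0041, "dy": -0.001, "dz": 0.0091, "roll": 0},
    {"jaw": 0.1, "dx": -0.0041, "dy": -0.0005, "dz": 0.0091, "roll": 0},
    {"jaw": 0.1, "dx": -0.0041, "dy": -0.0005, "dz": 0.0091, "roll": 0},
    {"jaw": 0.1, "dx": -0.0041, "dy": -0.0005, "dz": 0.0091, "roll": 0},
    {"jaw": 0.1, "dx": -0.0041, "dy": -0.0005, "dz": 0.0091, "roll": 0},
    {"jaw": 0.1, "dx": -0.0041, "dy": -0.0005, "dz": 0.0091, "roll": 0},
    {"jaw": 0.1, "dx": -0.0041, "dy": -0.0005, "dz": 0.0091, "roll": 0},
  ],
  newtons=40,
)

```text
t: 37.15
eef_pos: [0.6204, -0.0476, 0.1464]
ee_rot: [3.142, -0.0, 0.236]
force: [0.4, -0.0, -1.3]
width: 0.0297
gripper_force: 40.0
```

```bash
python3 -c "
from h import *
tilt('t3');print(get_state()['force'])"
```

```text
37.15 [ 0.6204 -0.0476  0.1464] 13.516991995474733 310
plane n(tool-yaw frame x,y,z) [ 0.008 -1.    -0.017] pts 185 c mm [ 18.9  20.9 -17.7]
plane n(tool-yaw frame x,y,z) [-0.348 -0.013  0.937] pts 49 c mm [ 0.9  4.9 -9.5]
plane n(tool-yaw frame x,y,z) [ 0.018 -1.    -0.018] pts 36 c mm [ 23.6  18.8 -21.2]
[ 0.11650746 -0.83750719 -1.62161725]
```

View pics/t3.png

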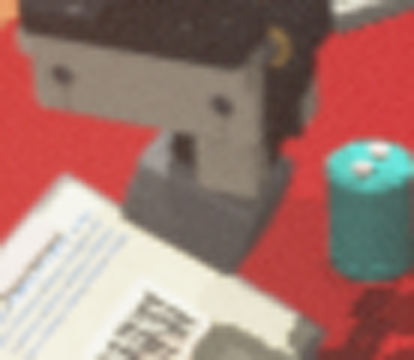

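```bash
cat > ang.py <<'E'
from h import *
def ang(name,e,yaw,show=1):
    z=np.load(name+'.npz');d=z['d'];w=world('side',d);a=np.array([np.cos(yaw),np.sin(yaw),0]);b=np.array([-a[1],a[0],0]);r=w-np.array(e)
    x,y,zz=r@a,r@b,r[...,2];m=(d>0)&(abs(y-.0215)<.0035)&(abs(x)<.06)&(zz<.0)&(zz>-.07)
    P=np.stack([x,zz],-1)[m]*1000;q=cv2.minAreaRect(P.astype(np.float32));print(name,len(P),q)
    best=[]
    for t in np.arange(0,40,.5):
        c,s=np.cos(np.radians(t)),np.sin(np.radians(t));u=P@[c,s];v=P@[-s,c]
        best.append(((np.percentile(u,98)-np.percentile(u,2))*(np.percentile(v,98)-np.percentile(v,2)),t,np.percentile(u,[2,98]).round(1),np.percentile(v,[2,98]).round(1)))
    best.sort(key=lambda k:k[0]);print(best[:3])
E
python3 - <<'E'
from ang import *
ang('t1',[.6196,-.0448,.1648],np.radians(13.78))
ang('t3',[.6204,-.0476,.1464],np.radians(13.517))
E
```

```text
t1 244 ((19.612150192260742, -19.312728881835938), (49.025142669677734, 32.98976516723633), 18.481664657592773)
[(np.float64(1408.1917444219223), np.float64(21.0), array([-11.4,  33.9]), array([-40.4,  -9.4])), (np.float64(1408.266145289986), np.float64(20.5), array([-11.1,  34.2]), array([-40.5,  -9.4])), (np.float64(1410.0240475460444), np.float64(20.0), array([-10.9,  34.5]), array([-40.5,  -9.5]))]
t3 237 ((20.980684280395508, -18.346092224121094), (48.82905197143555, 34.51423645019531), 22.875633239746094)
[(np.float64(1418.4079601330325), np.float64(16.5), array([-8.9, 37.8]), array([-38.6,  -8.2])), (np.float64(1420.834048619069), np.float64(16.0), array([-8.7, 38. ]), array([-38.5,  -8. ])), (np.float64(1424.4920857275627), np.float64(17.0), array([-9. , 37.7]), array([-38.8,  -8.3]))]
```

```bash
cat > ang2.py <<'E'
from h import *
from scipy.optimize import differential_evolution as DE
def ang2(name,e,yaw):
    z=np.load(name+'.npz');d=z['d'];c=calibration('side');w=world('side',d,c);a=np.array([np.cos(yaw),np.sin(yaw),0]);b=np.array([-a[1],a[0],0]);e=np.array(e)
    y=(w-e)@b;X=(w-e)@a;Z=w[...,2]-e[2]
    near=(d>0)&(abs(y-.0215)<.0045)
    # plane y=.0215 intersection of each ray
    K=c['intrinsics'];v,u=np.mgrid[0:420,0:560];ray=np.stack([(u-K[0,2])/K[0,0],(v-K[1,2])/K[1,1],np.ones_like(u,float)],-1)@c['R'];o=-c['R'].T@c['t']
    I=o+ray*(((e-o)@b+.021)/(ray@b))[...,None];x=(I-e)@a;zz=I[...,2]-e[2]
    roi=(abs(x-.015)<.05)&(zz<.03)&(zz>-.065)&~((abs(x)<.014)&(zz>-.003))
    px,pz,k=x[roi]*1000,zz[roi]*1000,(near&roi)[roi]
    def f(p):
        cx,cz,t=p;C,S=np.cos(np.radians(t)),np.sin(np.radians(t));U=(px-cx)*C+(pz-cz)*S;V=-(px-cx)*S+(pz-cz)*C
        s=lambda q:1/(1+np.exp(-q/.7));m=s(25-abs(U))*s(17-abs(V));return np.abs(m-k).sum()
    r=DE(f,[(5,35),(-35,-5),(5,40)],seed=1,tol=1e-5);cx,cz,t=r.x
    print(name,r.x.round(2),r.fun,k.sum(),'offset along scanner x',(cx*np.cos(np.radians(t))+(cz-19)*np.sin(np.radians(t))).round(1),'dist pivot-hoodcentre',(cx*np.sin(np.radians(t))-(cz-19)*np.cos(np.radians(t))).round(1))
    for tt in (16,18,20,22,24,26): 
        q=min((f((cx+i,cz+j,tt)) for i in np.arange(-2,2.1,.5) for j in np.arange(-2,2.1,.5)));print(tt,round(q,1),end='; ')
    print()
E
python3 - <<'E'
from ang2 import *
ang2('t1',[.6196,-.0448,.1648],np.radians(13.78))
ang2('t2',[.6483,-.0440,.0834],np.radians(13.517))
ang2('t3',[.6204,-.0476,.1464],np.radians(13.517))
E
```

```text
t1 [ 18.92 -17.8   20.31] 32.59618781999921 260 offset along scanner x 5.0 dist pivot-hoodcentre 41.1
16 36.0; 18 33.6; 20 32.6; 22 33.2; 24 35.2; 26 38.3; 
t2 [ 20.42 -19.49  23.86] 130.92725222230396 335 offset along scanner x 3.1 dist pivot-hoodcentre 43.5
16 135.4; 18 133.5; 20 132.1; 22 131.2; 24 130.9; 26 131.2; 
t3 [ 19.42 -16.54  22.23] 27.501552242553345 256 offset along scanner x 4.5 dist pivot-hoodcentre 40.2
16 35.0; 18 31.2; 20 28.6; 22 27.5; 24 28.1; 26 30.2;
```

```bash
cat > wt.py <<'E'
from h import *
def wt(name,n=3):
    s=get_state();e=np.array(s['eef_pos']);yaw=s['ee_rot'][2];c=calibration('wrist');D=[]
    for i in range(n): p,d=grab_frame('wrist');D.append(d)
    D=np.array(D);d=np.median(D,0);w=world('wrist',d,c);a=np.array([np.cos(yaw),np.sin(yaw),0]);b=np.array([-a[1],a[0],0])
    r=w-e;P=np.stack([r@a,r@b,r[...,2]],-1);np.savez(name+'.npz',P=P,p=p,d=d);cv2.imwrite('pics/%s.png'%name,p[:,:,::-1])
    m=(d>0)&(P[...,0]>.012)&(P[...,0]<.06)&(abs(P[...,1])<.026)&(P[...,2]<.03)&(P[...,2]>-.06);Q=P[m];print(e.round(4),len(Q))
    rng=np.random.default_rng(0)
    for k in range(3):
        if len(Q)<60: break
        best=np.zeros(len(Q),bool)
        for _ in range(500):
            t=Q[rng.choice(len(Q),3,False)];nn=np.cross(t[1]-t[0],t[2]-t[0]);l=np.linalg.norm(nn)
            if l<2e-5: continue
            i=abs((Q-t[0])@(nn/l))<.001
            if i.sum()>best.sum(): best=i
        S=Q[best];nn=np.linalg.svd(S-S.mean(0),full_matrices=False)[2][2];nn*=np.sign(nn[2])
        print('n',nn.round(3),'tilt',np.degrees(np.arctan2(-nn[0],nn[2])).round(1),len(S),'range',(S.min(0)*1000).round(1),(S.max(0)*1000).round(1),'d0 at x=0: z=',((S.mean(0)@nn)/nn[2]*1000).round(1));Q=Q[~best]
E
python3 -c "
from wt import *
wt('wt1')"
```

```text
[ 0.6206 -0.0477  0.1478] 8187
n [ 0.915 -0.002  0.403] tilt -66.3 2981 range [ 38.1 -20.8 -23.4] [51.  21.1  6.1] d0 at x=0: z= 95.2
n [0.926 0.007 0.377] tilt -67.9 2930 range [ 21.3 -21.7   0.1] [35.4 22.  30. ] d0 at x=0: z= 85.1
n [-0.379  0.005  0.925] tilt 22.3 1620 range [ 12.  -20.7  -6.3] [38.5 21.2  5.9] d0 at x=0: z= -10.4
```

View pics/wt1.png

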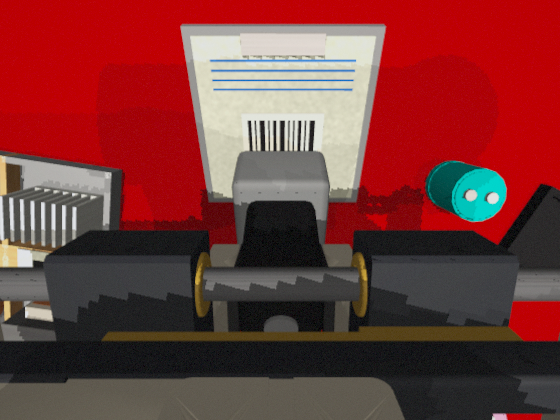

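>>> servo_tool(
  moves=[
    {"jaw": 0.1, "dx": 0.0037, "dy": 0.0009, "dz": -0.0106, "roll": 0},
    {"jaw": 0.1, "dx": 0.0037, "dy": 0.0009, "dz": -0.0106, "roll": 0},
    {"jaw": 0.1, "dx": 0.0037, "dy": 0.0009, "dz": -0.0106, "roll": 0},
    {"jaw": 0.1, "dx": 0.0037, "dy": 0.0009, "dz": -0.0106, "roll": 0},
    {"jaw": 0.1, "dx": 0.0037, "dy": 0.0009, "dz": -0.0106, "roll": 0},
    {"jaw": 0.1, "dx": 0.0037, "dy": 0.0009, "dz": -0.0106, "roll": 0},
    {"jaw": 0.1, "dx": 0, "dy": 0, "dz": 0, "roll": 0},
    {"jaw": 0.1, "dx": 0, "dy": 0, "dz": 0, "roll": 0},
    {"jaw": 0.1, "dx": 0, "dy": 0, "dz": 0, "roll": 0},
    {"jaw": 0.1, "dx": 0, "dy": 0, "dz": 0, "roll": 0},
  ],
  newtons=20,
)

```text
t: 38.6
eef_pos: [0.643, -0.0422, 0.0826]
ee_rot: [-3.142, -0.001, 0.236]
force: [-0.3, 0.5, -1.2]
width: 0.0301
gripper_force: 20.0
```

>>> servo_tool(
  moves=[
    {"jaw": 0.1, "dx": 0.0004, "dy": 0.0001, "dz": -0.0009, "roll": 0},
    {"jaw": 0.1, "dx": 0.0004, "dy": 0.0001, "dz": -0.0009, "roll": 0},
    {"jaw": 0.1, "dx": 0.0004, "dy": 0.0001, "dz": -0.0009, "roll": 0},
    {"jaw": 0.1, "dx": 0.0004, "dy": 0.0001, "dz": -0.0009, "roll": 0},
    {"jaw": 0.1, "dx": 0.0004, "dy": 0.0001, "dz": -0.0009, "roll": 0},
    {"jaw": 0.1, "dx": 0, "dy": 0, "dz": 0, "roll": 0},
    {"jaw": 0.1, "dx": 0, "dy": 0, "dz": 0, "roll": 0},
    {"jaw": 0.1, "dx": 0, "dy": 0, "dz": 0, "roll": 0},
    {"jaw": 0.1, "dx": 0, "dy": 0, "dz": 0, "roll": 0},
    {"jaw": 0.1, "dx": 0, "dy": 0, "dz": 0, "roll": 0},
  ],
  newtons=5,
)

```text
t: 39.85
eef_pos: [0.6439, -0.042, 0.0776]
ee_rot: [-3.141, 0.002, 0.236]
force: [-5.0, 0.2, 2.8]
width: 0.0299
gripper_force: 5.0
```

```bash
python3 -c "
from wt import *
wt('wt2');print(get_state()['force'])"
```

```text
[ 0.6439 -0.042   0.0776] 10820
n [0.898 0.001 0.439] tilt -63.9 3748 range [ 37.  -25.9 -22. ] [53.4 26.   8.5] d0 at x=0: z= 86.7
n [0.906 0.007 0.423] tilt -65.0 2907 range [ 20.2 -26.  -24.2] [47.7 25.7 30. ] d0 at x=0: z= 75.2
n [-0.394  0.001  0.919] tilt 23.2 1773 range [ 35.2 -26.  -28.2] [ 59.8  26.  -16.8] d0 at x=0: z= -43.3
[-5.80720284  0.29069445  2.70951437]
```

>>> servo_tool(
  moves=[
    {"jaw": 0.1, "dx": 0, "dy": 0, "dz": 0, "roll": 0},
    {"jaw": 0.1, "dx": 0, "dy": 0, "dz": 0, "roll": 0},
    {"jaw": 0.1, "dx": 0, "dy": 0, "dz": 0, "roll": 0},
    {"jaw": 0.1, "dx": -0.0041, "dy": -0.001, "dz": 0.0091, "roll": 0},
    {"jaw": 0.1, "dx": -0.0041, "dy": -0.001, "dz": 0.0091, "roll": 0},
    {"jaw": 0.1, "dx": -0.0041, "dy": -0.001, "dz": 0.0091, "roll": 0},
    {"jaw": 0.1, "dx": -0.0041, "dy": -0.001, "dz": 0.0091, "roll": 0},
    {"jaw": 0.1, "dx": -0.0041, "dy": -0.001, "dz": 0.0091, "roll": 0},
    {"jaw": 0.1, "dx": -0.0041, "dy": -0.001, "dz": 0.0091, "roll": 0},
    {"jaw": 0.1, "dx": -0.0041, "dy": -0.001, "dz": 0.0091, "roll": 0},
  ],
  newtons=40,
)

```text
t: 41.25
eef_pos: [0.6159, -0.0488, 0.142]
ee_rot: [3.142, -0.0, 0.236]
force: [-0.2, -0.3, -1.9]
width: 0.03
gripper_force: 40.0
```

>>> servo_tool(
  moves=[
    {"jaw": 0.1, "dx": 0, "dy": 0, "dz": 0, "roll": 0},
    {"jaw": 0.1, "dx": 0, "dy": 0, "dz": 0, "roll": 0},
    {"jaw": 0.1, "dx": 0, "dy": 0, "dz": 0, "roll": 0},
    {"jaw": 0.1, "dx": 0, "dy": 0, "dz": 0, "roll": 0},
    {"jaw": 0.1, "dx": 0, "dy": 0, "dz": 0, "roll": 0},
    {"jaw": 0.1, "dx": 0, "dy": 0, "dz": 0, "roll": 0},
    {"jaw": 0.1, "dx": 0, "dy": 0, "dz": 0, "roll": 0},
    {"jaw": 0.1, "dx": 0, "dy": 0, "dz": 0, "roll": 0},
    {"jaw": 0.1, "dx": 0, "dy": 0, "dz": 0, "roll": 0},
    {"jaw": 0.1, "dx": 0, "dy": 0, "dz": 0, "roll": 0},
  ],
  newtons=40,
)

```text
t: 42.5
eef_pos: [0.6162, -0.0487, 0.1414]
ee_rot: [-3.142, -0.0, 0.236]
force: [-0.5, -0.7, -1.5]
width: 0.0298
gripper_force: 40.0
```

Run:
```python
from wt import *
wt('wt3')
p,d,w=look('side',box=(.4,.62,.08,.33)); 
# window centre from wrist planes of wt3: use hood front and top
```

```text
[ 0.6162 -0.0487  0.1414] 8553
n [0.902 0.007 0.431] tilt -64.5 3185 range [ 37.7 -20.5 -19.9] [51.3 21.2  8.7] d0 at x=0: z= 89.3
n [ 0.911 -0.     0.412] tilt -65.6 2903 range [ 20.3 -21.5   2.2] [34.  22.2 30. ] d0 at x=0: z= 76.9
n [-0.412 -0.001  0.911] tilt 24.3 1770 range [ 12.1 -20.7  -4. ] [38.2 21.2  8.7] d0 at x=0: z= -8.8
42.65 [ 0.6162 -0.0487  0.1414]
[172.  25.] 6060 ztop 0.5386 top rect c [522.8 172.4] size [165.4  46.7] ang 42.1 mean [520.4 182.6]
[221. 272.] 541 ztop 0.0496 top rect c [568.1 125.1] size [35.  58.5] ang 4.5 mean [567.1 126.6]
[264. 291.] 555 ztop 0.0516 top rect c [467.7 120.5] size [24.5 54.1] ang 4.5 mean [466.5 122.5]
[194. 300.] 477 ztop 0.0570 top rect c [563.3 212.1] size [39.  37.9] ang 31.5 mean [561.5 213.5]
[240. 323.] 668 ztop 0.0458 top rect c [462.2 202. ] size [49.8 52. ] ang 36.4 mean [461.1 203.7]
[165. 335.] 667 ztop 0.0656 top rect c [551.9 295.7] size [34.7 31.5] ang 44.8 mean [549.8 296.8]
[205. 355.] 955 ztop 0.0577 top rect c [469.2 285.7] size [42.5 42.8] ang 4.8 mean [467.8 287.2]
```

>>> servo_tool(
  moves=[
    {"jaw": 0.1, "dx": 0, "dy": 0, "dz": 0, "roll": 0},
    {"jaw": 0.1, "dx": 0, "dy": 0, "dz": 0, "roll": 0},
    {"jaw": 0.1, "dx": 0, "dy": 0, "dz": 0, "roll": 0},
    {"jaw": 0.1, "dx": 0, "dy": 0, "dz": 0, "roll": 0},
    {"jaw": 0.1, "dx": 0, "dy": 0, "dz": 0, "roll": 0},
    {"jaw": 0.1, "dx": 0, "dy": 0, "dz": 0, "roll": 0},
    {"jaw": 0.1, "dx": 0, "dy": 0, "dz": 0, "roll": 0},
    {"jaw": 0.1, "dx": 0, "dy": 0, "dz": 0, "roll": 0},
    {"jaw": 0.1, "dx": 0, "dy": 0, "dz": 0, "roll": 0},
    {"jaw": 0.1, "dx": 0, "dy": 0, "dz": 0, "roll": 0},
  ],
  newtons=40,
)

```text
t: 43.95
eef_pos: [0.6162, -0.0487, 0.1414]
ee_rot: [3.142, -0.0, 0.236]
force: [0.2, 0.4, -1.1]
width: 0.0294
gripper_force: 40.0
```

>>> servo_tool(
  moves=[
    {"jaw": 0.1, "dx": -0.0009, "dy": -0.0461, "dz": 0, "roll": -5.3},
    {"jaw": 0.1, "dx": -0.0009, "dy": -0.0461, "dz": 0, "roll": -5.3},
    {"jaw": 0.1, "dx": -0.0009, "dy": -0.0461, "dz": 0, "roll": -5.3},
    {"jaw": 0.1, "dx": -0.0009, "dy": -0.0461, "dz": 0, "roll": -5.3},
    {"jaw": 0.1, "dx": -0.0009, "dy": -0.0461, "dz": 0, "roll": -5.3},
    {"jaw": 0.1, "dx": 0, "dy": 0, "dz": -0.03, "roll": 0},
    {"jaw": 0.1, "dx": 0, "dy": 0, "dz": -0.03, "roll": 0},
    {"jaw": 0.1, "dx": 0, "dy": 0, "dz": -0.02, "roll": 0},
    {"jaw": 0.1, "dx": 0, "dy": 0, "dz": 0, "roll": 0},
    {"jaw": 0.1, "dx": 0, "dy": 0, "dz": 0, "roll": 0},
  ],
  newtons=40,
)

```text
t: 45.2
eef_pos: [0.6124, -0.2794, 0.0623]
ee_rot: [3.141, -0.001, -0.226]
force: [-0.1, -0.0, -0.2]
width: 0.0299
gripper_force: 40.0
```

>>> servo_tool(
  moves=[
    {"jaw": 0.1, "dx": 0, "dy": 0, "dz": -0.008, "roll": 0},
    {"jaw": 0.1, "dx": 0, "dy": 0, "dz": -0.006, "roll": 0},
    {"jaw": 0.1, "dx": 0, "dy": 0, "dz": 0, "roll": 0},
    {"jaw": 0.1, "dx": 0.0039, "dy": -0.0009, "dz": -0.0005, "roll": 0},
    {"jaw": 0.1, "dx": 0.0039, "dy": -0.0009, "dz": 0, "roll": 0},
    {"jaw": 0.1, "dx": 0.0039, "dy": -0.0009, "dz": 0, "roll": 0},
    {"jaw": 0.1, "dx": 0.0039, "dy": -0.0009, "dz": 0, "roll": 0},
    {"jaw": 0.1, "dx": 0, "dy": 0, "dz": 0, "roll": 0},
    {"jaw": 0.1, "dx": 0, "dy": 0, "dz": 0, "roll": 0},
    {"jaw": 0.1, "dx": 0, "dy": 0, "dz": 0, "roll": 0},
  ],
  newtons=8,
)

```text
t: 46.45
eef_pos: [0.6274, -0.2828, 0.0467]
ee_rot: [-3.142, -0.0, -0.227]
force: [0.5, 0.3, -0.8]
width: 0.03
gripper_force: 8.0
```

```bash
python3 -c "
from wt import *
wt('wt4');print(get_state()['force'])"
```

```text
[ 0.6274 -0.2828  0.0467] 10588
n [0.914 0.01  0.405] tilt -66.1 3146 range [ 19.1 -26.  -47.5] [54.8 26.  30. ] d0 at x=0: z= 74.2
n [ 0.915 -0.004  0.404] tilt -66.2 2199 range [ 21.  -25.9 -47.4] [57.  25.9 29.9] d0 at x=0: z= 79.4
n [0.957 0.001 0.288] tilt -73.2 1674 range [ 20.  -26.  -41.6] [42.1 25.7 29.7] d0 at x=0: z= 95.4
[ 0.43480825  0.55264889 -1.18935164]
```

```bash
cat >> wt.py <<'E'
def gp(name):
    P=np.load(name+'.npz')['P'];m=(abs(P[...,1])<.012)&(P[...,2]>-.06)&(P[...,2]<.03)&(P[...,0]>.005)&(P[...,0]<.065)
    Q=P[m]; # profile: median over y by x-z
    for z0 in range(28,-48,-4):
        s=Q[abs(Q[:,2]*1000-z0)<2]
        if len(s)>5: print(z0,np.percentile(s[:,0]*1000,[10,50,90]).round(1),len(s))
E
python3 -c "
from wt import *
gp('wt3');print();gp('wt4')
p,d=grab_frame('side');cv2.imwrite('pics/s3.png',cv2.resize(p[110:220,230:370,::-1],None,fx=5,fy=5,interpolation=cv2.INTER_CUBIC))"
```

```text
28 [21.4 22.2 23.1] 496
24 [23.3 24.  24.8] 451
20 [25.  25.9 26.7] 436
16 [27.  27.7 28.5] 382
12 [28.7 29.5 30.4] 368
8 [30.8 35.6 39.1] 1143
4 [30.9 40.4 41.6] 501
0 [42.  42.8 43.7] 294
-4 [44.  44.7 45.5] 280
-8 [45.8 46.6 47.3] 265
-12 [47.6 48.4 49.2] 235
-16 [49.6 50.3 50.9] 230
-20 [51.1 51.2 51.2] 28

28 [20.7 21.2 21.7] 363
24 [21.7 22.2 22.7] 346
20 [22.8 23.2 23.7] 315
16 [23.8 24.3 24.7] 298
12 [24.8 25.3 25.8] 275
8 [25.8 26.2 26.5] 197
4 [26.7 30.6 34. ] 1103
0 [34.7 35.5 36. ] 256
-4 [36.2 36.6 37.1] 189
-8 [37.3 37.6 38.2] 178
-12 [38.2 38.7 39.1] 174
-16 [39.3 39.7 40.2] 169
-20 [40.3 40.7 41.3] 149
-24 [41.2 41.5 41.7] 75
-32 [46.8 49.2 51.5] 540
-36 [52.1 52.2 52.2] 19
-40 [40.4 42.7 44.9] 456
-44 [53.2 58.2 63.6] 460
```

View pics/s3.png

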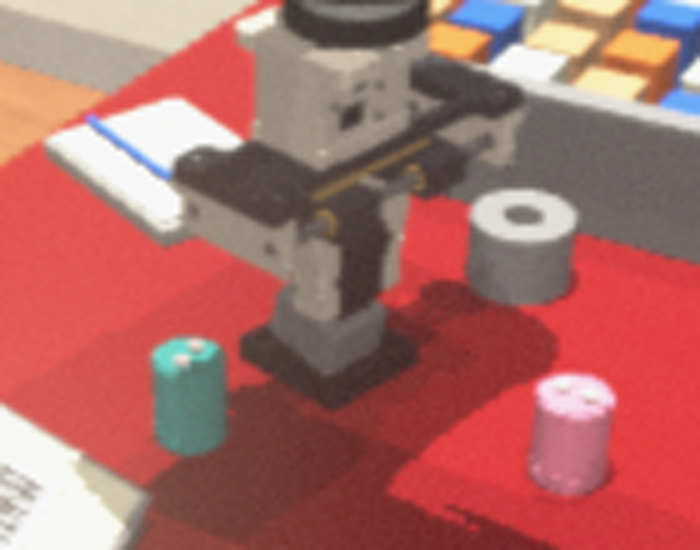

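>>> servo_tool(
  moves=[
    {"jaw": 0.1, "dx": 0.0034, "dy": -0.0008, "dz": 0, "roll": 0},
    {"jaw": 0.1, "dx": 0.0034, "dy": -0.0008, "dz": -0.0005, "roll": 0},
    {"jaw": 0.1, "dx": 0.0034, "dy": -0.0008, "dz": -0.001, "roll": 0},
    {"jaw": 0.1, "dx": 0.0034, "dy": -0.0008, "dz": -0.001, "roll": 0},
    {"jaw": 0.1, "dx": 0, "dy": 0, "dz": -0.0005, "roll": 0},
    {"jaw": 0.1, "dx": 0, "dy": 0, "dz": 0, "roll": 0},
    {"jaw": 0.1, "dx": 0, "dy": 0, "dz": 0, "roll": 0},
    {"jaw": 0.1, "dx": 0, "dy": 0, "dz": 0, "roll": 0},
    {"jaw": 0.1, "dx": 0, "dy": 0, "dz": 0, "roll": 0},
    {"jaw": 0.1, "dx": 0, "dy": 0, "dz": 0, "roll": 0},
  ],
  newtons=8,
)

```text
t: 47.9
eef_pos: [0.6406, -0.286, 0.0448]
ee_rot: [3.141, 0.0, -0.226]
force: [-5.2, 1.5, 8.6]
width: 0.0301
gripper_force: 8.8
```

```bash
python3 -c "
from wt import *
wt('wt5');gp('wt5');print(get_state()['force'])"
```

```text
[ 0.6406 -0.286   0.0448] 10765
n [-0.001  0.     1.   ] tilt 0.0 3484 range [ 38.1 -26.  -45.1] [ 59.9  26.  -43. ] d0 at x=0: z= -44.3
n [ 0.98  -0.009  0.197] tilt -78.6 2623 range [ 29.  -26.  -45.6] [41.4 26.   3.6] d0 at x=0: z= 152.6
n [0.988 0.001 0.153] tilt -81.2 2146 range [ 18.5 -25.7 -39.1] [30.7 25.8 30. ] d0 at x=0: z= 155.1
28 [19.3 19.6 20. ] 306
24 [20.  20.3 20.7] 295
20 [20.6 21.  21.3] 272
16 [21.2 21.6 21.9] 251
12 [21.9 22.2 22.5] 225
8 [22.5 22.9 23.2] 205
4 [23.  26.3 29.2] 837
0 [25.5 30.6 31.4] 355
-4 [31.6 31.9 32.3] 174
-8 [32.2 32.6 32.9] 145
-12 [32.8 33.1 33.5] 135
-16 [33.5 33.8 34.1] 140
-20 [34.2 34.5 34.7] 130
-24 [34.9 35.1 35.3] 98
-28 [34.9 36.4 38.1] 79
-32 [34.8 36.9 38.3] 283
-36 [38.2 38.4 38.5] 50
-40 [38.2 38.4 38.5] 41
-44 [40.9 51.6 62.5] 2103
[-5.0753701   2.66480295  8.17382004]
```

>>> servo_tool(
  moves=[
    {"jaw": 0.1, "dx": 0.0024, "dy": -0.0006, "dz": 0, "roll": 0},
    {"jaw": 0.1, "dx": 0.0024, "dy": -0.0006, "dz": 0, "roll": 0},
    {"jaw": 0.1, "dx": 0.0024, "dy": -0.0006, "dz": 0, "roll": 0},
    {"jaw": 0.1, "dx": 0, "dy": 0, "dz": 0, "roll": 0},
    {"jaw": 0.1, "dx": 0, "dy": 0, "dz": 0, "roll": 0},
    {"jaw": 0.1, "dx": 0, "dy": 0, "dz": 0, "roll": 0},
    {"jaw": 0.1, "dx": 0, "dy": 0, "dz": 0, "roll": 0},
    {"jaw": 0.1, "dx": 0, "dy": 0, "dz": 0, "roll": 0},
    {"jaw": 0.1, "dx": 0, "dy": 0, "dz": 0, "roll": 0},
    {"jaw": 0.1, "dx": 0, "dy": 0, "dz": 0, "roll": 0},
  ],
  newtons=5,
)

```text
t: 49.3
eef_pos: [0.6454, -0.2877, 0.0453]
ee_rot: [3.141, 0.005, -0.227]
force: [-12.1, 4.3, 17.5]
width: 0.0297
gripper_force: 13.6
```

```bash
python3 -c "
from wt import *
wt('wt6');gp('wt6');print(get_state()['force'])"
```

```text
[ 0.6454 -0.2877  0.0453] 10888
n [0.004 0.002 1.   ] tilt -0.3 4222 range [ 32.8 -26.  -46. ] [ 59.7  26.  -43.3] d0 at x=0: z= -44.5
n [ 0.976 -0.005  0.216] tilt -77.5 2271 range [ 17.4 -25.8 -46. ] [36.1 25.9 30. ] d0 at x=0: z= 112.3
n [ 0.986 -0.002  0.168] tilt -80.3 2054 range [ 27.9 -24.5 -46. ] [38.5 25.   3.8] d0 at x=0: z= 174.8
28 [19.1 19.4 19.7] 309
24 [19.6 19.9 20.3] 290
20 [20.1 20.5 20.8] 259
16 [20.8 21.1 21.4] 241
12 [21.3 21.6 22. ] 228
8 [21.8 22.2 22.4] 190
4 [22.2 25.5 28.5] 861
0 [28.4 29.8 30.6] 324
-4 [30.7 30.9 31.3] 154
-8 [31.2 31.5 31.7] 146
-12 [31.8 32.  32.3] 140
-16 [32.4 32.6 32.9] 138
-20 [32.9 33.2 33.4] 107
-24 [33.5 33.7 34. ] 122
-28 [33.8 33.8 33.9] 13
-32 [33.1 33.3 33.5] 46
-36 [33.2 33.4 33.5] 56
-40 [33.2 33.3 33.4] 58
-44 [36.3 49.2 61.8] 2448
[-11.98495245   4.14786926  16.90567358]
```

>>> servo_tool(
  moves=[
    {"jaw": 0.1, "dx": -0.0015, "dy": 0.0003, "dz": 0.0015, "roll": 0},
    {"jaw": 0.1, "dx": -0.0025, "dy": 0.0006, "dz": 0.0005, "roll": 0},
    {"jaw": 0.1, "dx": 0, "dy": 0, "dz": 0, "roll": 0},
    {"jaw": 0.1, "dx": 0, "dy": 0, "dz": 0, "roll": 0},
    {"jaw": 0.1, "dx": 0, "dy": 0, "dz": 0, "roll": 0},
    {"jaw": 0.1, "dx": 0, "dy": 0, "dz": 0, "roll": 0},
    {"jaw": 0.1, "dx": 0, "dy": 0, "dz": 0, "roll": 0},
    {"jaw": 0.1, "dx": 0, "dy": 0, "dz": 0, "roll": 0},
    {"jaw": 0.1, "dx": 0, "dy": 0, "dz": 0, "roll": 0},
    {"jaw": 0.1, "dx": 0, "dy": 0, "dz": 0, "roll": 0},
  ],
  newtons=4,
)

```text
t: 50.7
eef_pos: [0.6441, -0.2869, 0.0458]
ee_rot: [-3.142, -0.0, -0.227]
force: [0.6, -0.3, -1.5]
width: 0.0301
gripper_force: 6.1
```

```bash
python3 -c "
from wt import *
wt('wt7');gp('wt7');print(get_state()['force'])"
```

```text
[ 0.6441 -0.2869  0.0458] 10760
n [-0.003 -0.     1.   ] tilt 0.2 4098 range [ 34.5 -26.  -46.3] [ 59.9  26.  -44.2] d0 at x=0: z= -45.4
n [ 0.994 -0.008  0.113] tilt -83.5 2302 range [ 29.3 -25.9 -46.5] [36.8 26.   2.6] d0 at x=0: z= 269.9
n [0.987 0.007 0.159] tilt -80.9 2126 range [ 17.9 -25.9 -32.1] [30.3 25.9 30. ] d0 at x=0: z= 148.2
28 [19.2 19.5 19.8] 300
24 [19.7 20.1 20.5] 286
20 [20.3 20.7 21. ] 265
16 [21.  21.3 21.6] 242
12 [21.6 21.9 22.2] 223
8 [22.1 22.4 22.7] 206
4 [22.8 25.7 28.5] 745
0 [22.7 29.8 30.8] 431
-4 [31.  31.2 31.5] 156
-8 [31.6 31.9 32.2] 151
-12 [32.2 32.4 32.7] 136
-16 [32.8 33.  33.4] 135
-20 [33.3 33.6 33.9] 118
-24 [34.  34.2 34.6] 123
-28 [34.4 34.4 34.5] 14
-32 [34.1 34.6 34.9] 116
-36 [34.7 34.8 34.9] 55
-40 [34.6 34.8 34.9] 49
-44 [37.5 50.  62. ] 2218
[-1.00092318  0.48398139 -1.48524554]
```

>>> servo_tool(
  moves=[
    {"jaw": 0.37, "dx": 0, "dy": 0, "dz": 0, "roll": 0},
    {"jaw": 0.38, "dx": 0, "dy": 0, "dz": 0, "roll": 0},
    {"jaw": 0.4, "dx": 0, "dy": 0, "dz": 0, "roll": 0},
    {"jaw": 0.4, "dx": 0, "dy": 0, "dz": 0, "roll": 0},
    {"jaw": 0.5, "dx": 0, "dy": 0, "dz": 0, "roll": 0},
    {"jaw": 0.65, "dx": 0, "dy": 0, "dz": 0, "roll": 0},
    {"jaw": 0.65, "dx": 0, "dy": 0, "dz": 0, "roll": 0},
    {"jaw": 0.65, "dx": 0, "dy": 0, "dz": 0.002, "roll": 0},
    {"jaw": 0.65, "dx": 0, "dy": 0, "dz": 0, "roll": 0},
    {"jaw": 0.65, "dx": 0, "dy": 0, "dz": 0, "roll": 0},
  ],
  newtons=4,
)

```text
t: 52.1
eef_pos: [0.6441, -0.2869, 0.048]
ee_rot: [-3.142, -0.0, -0.227]
force: [-0.0, -0.3, -0.5]
width: 0.0572
gripper_force: 0.0
```

```bash
python3 -c "
from wt import *
wt('wt8');gp('wt8');print(get_state()['force'])"
```

```text
[ 0.6441 -0.2869  0.048 ] 11098
n [-0.002 -0.001  1.   ] tilt 0.1 3945 range [ 34.4 -26.  -48.5] [ 59.8  26.  -46.4] d0 at x=0: z= -47.5
n [ 0.979 -0.008  0.201] tilt -78.4 2472 range [ 15.  -25.5 -34.2] [30.9 25.7 30. ] d0 at x=0: z= 107.2
n [ 0.987 -0.005  0.163] tilt -80.6 2465 range [ 27.8 -25.9 -48.7] [37.3 26.   0.5] d0 at x=0: z= 175.8
28 [16.1 16.5 17. ] 347
24 [16.9 17.3 17.6] 309
20 [17.6 18.  18.4] 293
16 [18.4 18.8 19.2] 280
12 [19.2 19.6 20. ] 244
8 [19.9 20.3 20.7] 235
4 [20.6 20.9 21.1] 128
0 [21.  25.  28.4] 1058
-4 [29.1 29.6 30. ] 213
-8 [30.1 30.5 30.9] 169
-12 [30.9 31.3 31.6] 161
-16 [31.7 32.  32.4] 147
-20 [32.5 32.8 33.2] 138
-24 [33.1 33.5 33.9] 125
-28 [33.8 34.1 34.2] 73
-32 [33.7 34.3 34.8] 112
-36 [34.5 34.7 34.9] 61
-40 [34.6 34.8 34.9] 45
-44 [34.6 34.8 35. ] 50
[-0.14283171 -0.15860937 -0.09501394]
```

>>> servo_tool(
  moves=[
    {"jaw": 0.2, "dx": 0, "dy": 0, "dz": 0, "roll": 0},
    {"jaw": 0.2, "dx": 0, "dy": 0, "dz": 0, "roll": 0},
    {"jaw": 0.2, "dx": 0, "dy": 0, "dz": 0, "roll": 0},
    {"jaw": 0.2, "dx": 0, "dy": 0, "dz": 0, "roll": 0},
    {"jaw": 0.2, "dx": 0, "dy": 0, "dz": 0.002, "roll": 0},
    {"jaw": 0.2, "dx": -0.004, "dy": 0.0009, "dz": 0, "roll": 0},
    {"jaw": 0.2, "dx": -0.004, "dy": 0.0009, "dz": 0, "roll": 0},
    {"jaw": 0.2, "dx": -0.004, "dy": 0.0009, "dz": 0, "roll": 0},
    {"jaw": 0.2, "dx": 0, "dy": 0, "dz": -0.002, "roll": 0},
    {"jaw": 0.2, "dx": 0, "dy": 0, "dz": 0, "roll": 0},
  ],
  newtons=12,
)

```text
t: 53.5
eef_pos: [0.632, -0.2842, 0.0479]
ee_rot: [3.141, 0.0, -0.226]
force: [-1.0, 0.6, -1.4]
width: 0.0297
gripper_force: 12.0
```

>>> servo_tool(
  moves=[
    {"jaw": 0.37, "dx": 0, "dy": 0, "dz": 0, "roll": 0},
    {"jaw": 0.38, "dx": 0, "dy": 0, "dz": 0, "roll": 0},
    {"jaw": 0.4, "dx": 0, "dy": 0, "dz": 0, "roll": 0},
    {"jaw": 0.4, "dx": 0, "dy": 0, "dz": 0, "roll": 0},
    {"jaw": 0.5, "dx": 0, "dy": 0, "dz": 0, "roll": 0},
    {"jaw": 0.65, "dx": 0, "dy": 0, "dz": 0, "roll": 0},
    {"jaw": 0.65, "dx": 0, "dy": 0, "dz": 0, "roll": 0},
    {"jaw": 0.65, "dx": 0, "dy": 0, "dz": 0, "roll": 0},
    {"jaw": 0.65, "dx": 0, "dy": 0, "dz": 0, "roll": 0},
    {"jaw": 0.65, "dx": 0, "dy": 0, "dz": 0, "roll": 0},
  ],
  newtons=4,
)

```text
t: 54.75
eef_pos: [0.6321, -0.2842, 0.0479]
ee_rot: [3.142, -0.0, -0.227]
force: [0.4, -0.1, 0.7]
width: 0.0567
gripper_force: 0.0
```

```bash
python3 -c "
from wt import *
wt('wt9');gp('wt9');print(get_state()['force'])"
```

```text
[ 0.6321 -0.2842  0.0479] 8669
n [0.913 0.036 0.407] tilt -66.0 1735 range [ 25.  -26.  -48.7] [52.6 25.8 10. ] d0 at x=0: z= 66.4
n [0.287 0.01  0.958] tilt -16.7 1751 range [ 30.2 -25.9 -48.5] [ 59.8  26.  -40.3] d0 at x=0: z= -30.4
n [1.    0.007 0.005] tilt -89.7 1518 range [ 27.5 -26.  -41.9] [30.1 25.6 29.9] d0 at x=0: z= 6247.6
28 [28.5 28.7 28.9] 181
24 [28.5 28.7 28.9] 169
20 [28.6 28.7 28.9] 154
16 [28.6 28.7 28.9] 154
12 [28.6 28.7 28.9] 126
8 [28.6 28.8 28.9] 116
4 [28.6 28.8 28.9] 118
0 [28.6 28.8 28.9] 108
-4 [28.5 28.7 28.8] 34
-8 [28.6 31.8 34.6] 831
-12 [35.2 35.6 35.8] 135
-16 [35.7 35.9 35.9] 72
-20 [35.7 35.8 35.9] 73
-24 [35.8 35.8 35.9] 47
-28 [35.8 35.8 36. ] 53
-32 [35.9 43.5 46.4] 557
-36 [35.8 38.6 47.1] 108
-40 [35.9 38.1 47. ] 365
-44 [36.3 47.1 47.3] 51
[0.10989131 0.25987599 0.55744136]
```

>>> servo_tool(
  moves=[
    {"jaw": 0.75, "dx": 0, "dy": 0, "dz": 0.01, "roll": 0},
    {"jaw": 0.75, "dx": 0, "dy": 0, "dz": 0.03, "roll": 0},
    {"jaw": 0.75, "dx": 0, "dy": 0, "dz": 0.04, "roll": 0},
    {"jaw": 0.75, "dx": 0, "dy": 0, "dz": 0.05, "roll": 0},
    {"jaw": 0.75, "dx": -0.04, "dy": 0.03, "dz": 0.03, "roll": 0},
    {"jaw": 0.75, "dx": -0.05, "dy": 0.03, "dz": 0, "roll": 0},
    {"jaw": 0.75, "dx": -0.05, "dy": 0.03, "dz": 0, "roll": 0},
    {"jaw": 0.75, "dx": -0.04, "dy": 0.03, "dz": 0, "roll": 0},
    {"jaw": 0.75, "dx": 0, "dy": 0, "dz": 0, "roll": 0},
    {"jaw": 0.75, "dx": 0, "dy": 0, "dz": 0, "roll": 0},
  ],
  newtons=10,
)

```text
t: 56.15
eef_pos: [0.4528, -0.1642, 0.2091]
ee_rot: [-3.141, -0.002, -0.226]
force: [-0.1, 0.2, -0.1]
width: 0.0658
gripper_force: 0.0
```

```bash
python3 -c "
from h import *
p,d,w=look('top');cv2.imwrite('pics/top9.png',p[:,:,::-1]);look('side')"
```

```text
56.15 [ 0.4528 -0.1642  0.2091]
[106.  98.] 1094 ztop 0.0704 top rect c [797.4 365.9] size [91.9 84.7] ang 11.5 mean [781.1 345.9]
[174.  92.] 1110 ztop 0.0480 top rect c [814.4 201.5] size [96.7 70.3] ang 18.2 mean [808.2 201.1]
[255. 251.] 51544 ztop 0.7222 top rect c [288.3  14.9] size [83.9 39.8] ang 88.7 mean [285.7  14.2]
[276. 272.] 345 ztop 0.0435 top rect c [382.  -35.5] size [48.9 50.2] ang 43.8 mean [382.2 -35.9]
[263. 363.] 751 ztop 0.7032 top rect c [275.6 -35.4] size [25.6  2.7] ang 3.5 mean [274.1 -35.6]
56.2 [ 0.4529 -0.1644  0.2086]
[351.  77.] 8360 ztop 0.4940 top rect c [ 439.4 -140. ] size [90.8 41.1] ang 25.6 mean [ 436. -131.]
[295. 165.] 464 ztop 0.0951 top rect c [ 639.8 -285.7] size [30.6 36.5] ang 71.9 mean [ 638.4 -282.9]
[268. 185.] 202 ztop 0.0534 top rect c [ 663.6 -184.1] size [37.6 39.8] ang 64.8 mean [ 662.3 -181.6]
[224. 210.] 1876 ztop 0.0746 top rect c [722.2 -24.4] size [ 28.4 121.4] ang 13.5 mean [722.8 -19.6]
[344. 192.] 222 ztop 0.0541 top rect c [ 476.2 -261.5] size [36.  38.2] ang 26.9 mean [ 475.7 -259.6]
[112. 250.] 1245 ztop 0.0469 top rec
[... 242 characters left out ...]
n [567.1 126.2]
[ 51. 298.] 1857 ztop 0.0704 top rect c [796.3 366.9] size [92.1 85.2] ang 11.1 mean [774.8 348.5]
[264. 291.] 556 ztop 0.0517 top rect c [467.9 120.9] size [24.4 53.9] ang 4.7 mean [466.6 122.7]
[ 20. 301.] 269 ztop 0.0612 top rect c [819.8 389.7] size [19.4 60.1] ang 88.9 mean [824.6 392.6]
[194. 300.] 480 ztop 0.0574 top rect c [563.  212.8] size [38.7 37.2] ang 37.7 mean [561.8 213.5]
[240. 323.] 662 ztop 0.0457 top rect c [462.2 201.8] size [49.8 51.8] ang 38.0 mean [460.9 203.6]
[165. 335.] 666 ztop 0.0656 top rect c [551.3 295.9] size [34.9 32.4] ang 40.5 mean [549.7 296.7]
[205. 354.] 952 ztop 0.0577 top rect c [469.2 285.9] size [42.7 42.6] ang 4.4 mean [467.9 287.1]
```

View pics/top9.png

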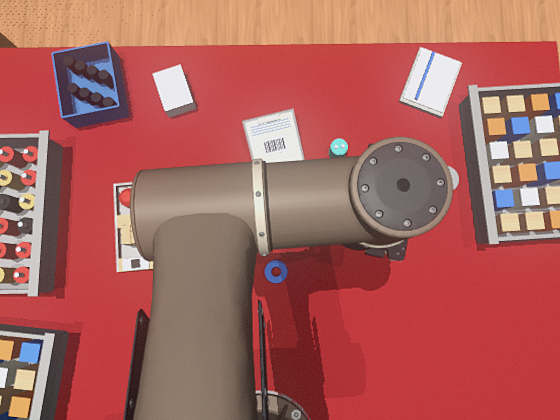

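All five parts are in their slots, the scanner is upright in its cradle (top at 95 mm), and the tube and decoys haven't moved. In the top view the arm hides part of the scene, so I checked those parts with the side camera. Handing in.

```bash
python3 -c "
from station import *
print(job_done())"
```

```text
the job is handed in; nothing more can be done
None
```

I stored all five parts in their labelled slots, held the scanner square to the barcode at about 7 cm for over 2.5 s, stood it back upright in its cradle, and handed the job in at about 56 s (no verdict came back).

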